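# Load the chile mill and hold its bayonet lid halfway to the lock

## Robot

A 6-joint arm with a two-finger parallel gripper is mounted at the origin on the work surface. World frame = base frame: x ahead of the robot, y to its left, z up, the work surface at z = 0. Lengths are in mm, angles in rad, forces in N, time in s.
With the tool pointing down it reaches from about 350 to 975 mm from the base axis. Payload 7.1 kg.
Tool frame: the origin (TCP) lies at the very end of the fingers, on their centre line; the grasp point (between the pads) lies 19 mm behind it; x points along the fingers, z is the direction in which the jaws open and shut, and the axes are right-handed (so a half turn about x gives the same grasp; the last joint's range is limited). The gripper opens to 88 mm and grips with 3 to 60 N. Pads are 20 mm wide; open, the fingers measure 115 mm over their backs; the gripper's body (75 mm by 178 mm) begins 61 mm behind the grasp point.
Start: joints at [1.248, 0.423, 1.63, -0, 1.089, -0.019], TCP at [186.936, 596.372, 190.275] pointing down, gripper open.
Joint ranges: [-3, 3], [-0.9, 2.11], [0.09, 2.58], [-1.31, 4.45], [0.11, 2.69], [-2.54, 2.54]. Speed limits (rad/s): [2.39, 2.39, 3.01, 3.14, 3.14, 3.14].

## Interface

Orientations are given as a rotation vector (axis times angle).
In Python, from workcell import * gives the robot as it stands.
- The arm moves only by the shell command python3 -m crank 'ROWS'. ROWS is JSON, a list of rows, each a list of 3 entries, a list of its own where there are three numbers: the shift along the tool's x, y, z in cm, then the turn, a rotation vector about the tool's x, y, z in degrees, then the finger opening in cm, from 0 to 8.78. In form: [[[dx, dy, dz], [rx, ry, rz], claw], ...]. A call has 1 to 5 rows; each row shifts and turns the commanded pose from where the row before left it, along the tool's axes as they then stand; what a row does not reach is not made up. A row lasts 1/8 s, in which the tool goes at most 62.5 mm and 10.7 degrees, less where a joint would pass 70% of its speed; a pose out of reach is approached as far as the arm can. A call with a gripper value outside its range is refused whole. The fingers move at their own pace and stop on an object; the grip force is fixed at half the most. Time passes only in rows, so rows that do not move let the fingers close. It gives the time, the measured TCP pose, the force and the opening at its end, in the units of the state.
- get_obs(): the state, without advancing time (a new reading comes with each control period).
- get_image(name): name is "scene" or "top" or "wrist"; returns a dict with "pixels" (480x640x3 uint8, red, green, blue), "mtx" (3x3 intrinsics, pixels), "view" (4x4, takes a point from world to camera coordinates). Camera axes: x right, y down, z forward; pixel columns grow to the right and rows downward; lengths in mm; the calibration is good to about 2 mm. The wrist camera is an equidistant fisheye: a pixel r from the principal point sees the ray r / f radians off the axis. A picture is of the moment at which its call begins. There is no depth.
- close_job(): hands the job in, once; it reports no verdict.
The state is a dict: "t": time; "qpos": joint angles; "qvel": joint speeds; "joint_torque": joint torques, N m; "ee_pos": TCP position; "orientation": TCP orientation; "ft_force": force on the tool from outside, world axes, zero at the start; "moment": the same for the moment, N m; "width": finger opening in mm.
Only numpy, scipy, OpenCV 4.12 (cv2) and the standard library are available. Lean on these libraries where they do the work, as an engineer would, in place of code of your own. Each camera call takes 0.05 s, during which the arm holds its last target.

## Task

Slip the spool-shaped stone core, neck up, fully down onto the spindle inside the chile mill, then set the bayonet lid on with its lugs through the collar's slots until its rim sits flush. Twist the lid clockwise (seen from above) against its return spring to halfway between the slots and the lock click, never letting it click, and finish still gripping the lid and holding it still there for a gap check: do not let go. Leave the other kitchen things where they are.

Things in the scene. Friction and masses are not known exactly. Their poses are not given: they have to be found in the camera images.
- mill: Chile mill, screwed to the ledge: wooden foot 124 mm across, 12 mm thick; on it an open-topped aluminium cylinder 102 mm across, rim 80 mm above the ledge. Origin: centre of the foot on the ledge; z up on the mill's axis. Slots on its +x and -x sides. A small crank on +x reaches 107 mm from the axis (69 mm high), a short spout on -x 73 mm. A sprung ring inside (joint return_ring) pushes the lid back.
- mill_rim (a point): Centre of the mill's mouth, on the axis at rim height. The mouth has a 6 mm thick flange (74 to 80 mm above the ledge) with a round opening 76 mm across and two opposite slots, each 20 mm wide, reaching 46 mm from the axis; under the flange there is room for the lugs to turn clockwise only.
- slot (a point): Middle of the slot on the mill's +x side, at rim height, 42 mm from the axis; the other slot is opposite. A short vertical rib outside on the cylinder marks each slot.
- lock_rib (a point): Top of the long (30 mm) vertical rib outside on the cylinder, 1.4 rad clockwise (seen from above) of the +x slot; a second one stands opposite. A lug that comes here is at the lock click: halfway is 0.7 rad clockwise of the slots.
- spindle_seat (a point): Point on the mill's axis on a round shoulder (32 mm across), 34 mm above the ledge: the core's underside centre sits here when home. The spindle, 12 mm in diameter, rises from it to a coned tip 84 mm above the ledge.
- return_ring (a joint): Sprung ring in the mill, rad: 0 at rest, grows clockwise (from above). The lugs push it once the lid is about 0.15 rad clockwise of centred in the slots; then lid turn = ring + about 0.15, so halfway is about 0.55. Resists with 0.06 Nm at 0, 0.01 more per 0.1 rad, and turns a released lid back. From about 0.8 two sprung balls resist firmly (to 1 Nm); past them, at about 1.2, it clicks locked.
- core: Grinding core of grey stone, a spool with a neck, loose, about 0.18 kg, 78 mm tall, starts upright, neck up. Origin: centre of its underside, z up its axis. Flanges 52 mm across at heights 0 to 10 and 26 to 34 mm, waist 36 mm, then a plain round neck 24 mm across up to 78 mm (grip here). A 16 mm hole runs all through. Home in the mill, the neck stands 32 mm above the rim.
- lid: Domed steel bayonet lid, loose, about 0.16 kg, starts upright. Origin: centre of its plug's underside, z up. Hollow plug 68 mm across (63 at the bottom), 13 mm tall; two lugs on +x and -x at heights 0 to 5, 10 mm wide, reaching 42 mm from the axis. Rim plate 98 mm across at 13 to 19 mm, nibs on its edge over the lugs. Seated, the plate lies on the collar, origin 67 mm above the ledge.
- lid_bar (a point): Centre of the top of the lid's grip, 86 mm above the lid's origin: a black upright bar 50 mm long along the lid's x axis (pointing over the lugs), 14 mm thick, 30 mm tall, on a hollow dome 68 mm across whose top is 56 mm above the origin (room inside for the core's neck). Half a turn of the lid makes no difference.
- molcajete: Bystander: three-legged dark stone mortar with pestle, 160 mm across, about 125 mm tall with pestle. Origin under its centre.
- bowl: Bystander: green ceramic bowl, 120 mm across, 55 mm tall. Origin under its centre.
- ladle: Bystander: steel ladle lying down, its bowl 76 mm across at the origin, handle reaching 290 mm along +x of its frame, at most 42 mm high.
- tong: Bystander: spring-loaded steel salad tong lying down, pivot at the origin, V-shaped, reaching 245 mm along +x of its frame, 26 mm high.
- jar: Bystander: small spice jar, 40 mm diameter, about 60 mm tall. Origin under its centre.
- warmer: Bystander: round black plastic tortilla warmer with hinged lid, fixed, 204 mm across, 78 mm tall. Origin under its centre.
Mind the look-alikes: they are no part of the job. Leave any purple or turquoise look-alike of the core alone. What is shaped like the mill but blue or red is not meant.

How it is judged (in metres and radians):
On the way, in this order (a step that is already met when the one before it is completed fails the run):
1. the core is down on the spindle's shoulder, upright, neck up (distance between core and spindle_seat below 0.005 m and angle between core's own z axis and vertical below 0.12 rad and contact force between the fingers and core below 0.1 N), for 0.2 s.
2. the lid is inserted: its rim flush on the collar, lugs under the flange (horizontal distance between lid and mill below 0.005 m and z of lid in the frame of mill below 0.07 m and angle between lid's own z axis and vertical below 0.08 rad), for 0.1 s.
At the end, for the whole second after the job is handed in: Core on the spindle's shoulder (5 mm, upright within 0.12 rad); lid seated (5 mm off axis, origin under 70 mm high, level within 0.08 rad), turned 0.5 to 0.9 rad clockwise from the slots, ring at 0.3 to 0.8 rad; fingers gripping it (over 1 N), lid still, through the last second (all of step 2 and distance between core and spindle_seat below 0.005 m and angle between core's own z axis and vertical below 0.12 rad and angle between the x axis of lid and the x axis of mill, either way round between 0.5 and 0.9 rad and value of joint return_ring between 0.3 and 0.8 rad and contact force between the fingers and lid above 1 N and angular speed of lid below 0.15 rad/s); the arm keeps its last pose, push and grip.
It fails at once if the lid is turned on to the lock (value of joint return_ring above 1.1 rad).
It fails at once if a bystander is shifted by more than 3 cm (distance of any of molcajete, bowl, ladle, tong, jar from where it was at the start of the episode above 0.03 m).
It also fails if it takes over 72 s, if anything falls off the work surface, if the arm or the gripper's body presses on something with over 40 N, if the wrist force passes 120 N, or if a joint passes its speed limit or range.

## Working session

There is one attempt and no reset: what is moved stays moved. The work goes in short steps, Python scripts to look and compute and a shell command to move; the robot and the scene stay as the last step left them, time stands still between calls to the robot, and variables do not carry over. Pictures are saved under pics/ and viewed, and the job is handed in when it is done.

```bash
mkdir -p pics; ls
python3 - <<'E'
from workcell import *
import cv2
o=get_obs(); print(o)
for n in ("scene","top","wrist"):
    im=get_image(n); cv2.imwrite(f"pics/{n}0.png",im["pixels"][:,:,::-1]); print(n,im["mtx"].round(1).tolist(),im["view"].round(4).tolist())
E
```

```text
pics
{'t': 0.0, 'qpos': array([ 1.24802823e+00,  4.23831083e-01,  1.63068977e+00,  1.39758705e-05,
        1.08859562e+00, -1.90034591e-02]), 'qvel': array([-0.00116147, -0.00045348, -0.0003049 , -0.00107526,  0.00088609,
       -0.00103524]), 'joint_torque': array([-1.80122373e-03, -5.44649506e+01, -2.73658633e+01,  6.43093348e-02,
        2.30150786e-02, -1.29449654e-04]), 'ee_pos': array([186.72768976, 595.81876367, 189.50791728]), 'orientation': array([-0.98347468,  1.33901412,  0.98203293]), 'ft_force': array([ 0.60859491,  0.29666554, -0.18529351]), 'moment': array([-0.01877623, -0.0186141 , -0.01759347]), 'width': 87.88735979355106}
scene [[471.8, 0.0, 314.1], [0.0, 471.8, 244.1], [0.0, 0.0, 1.0]] [[-0.6657, 0.7459, 0.0228, 336.1859], [0.4073, 0.3888, -0.8264, -120.2577], [-0.6253, -0.5408, -0.5626, 1474.3146], [0.0, 0.0, 0.0, 1.0]]
top [[444.4, 0.0, 313.6], [0.0, 444.4, 237.7], [0.0, 0.0, 1.0]] [[0.0189, -0.9998, 0.0041, -40.2122], [-0.9931, -0.0192, -0.116, 494.4922], [0.1161, -0.0019, -0.9932, 1251.4902], [0.0, 0.0, 0.0, 1.0]]
wrist [[371.6, 0.0, 319.8], [0.0, 371.6, 237.9], [0.0, 0.0, 1.0]] [[0.3005, 0.9538, -0.0016, -623.1661], [0.9244, -0.2908, 0.2469, -28.4831], [0.235, -0.0757, -0.969, 390.1004], [0.0, 0.0, 0.0, 1.0]]
```

View pics/scene0.png

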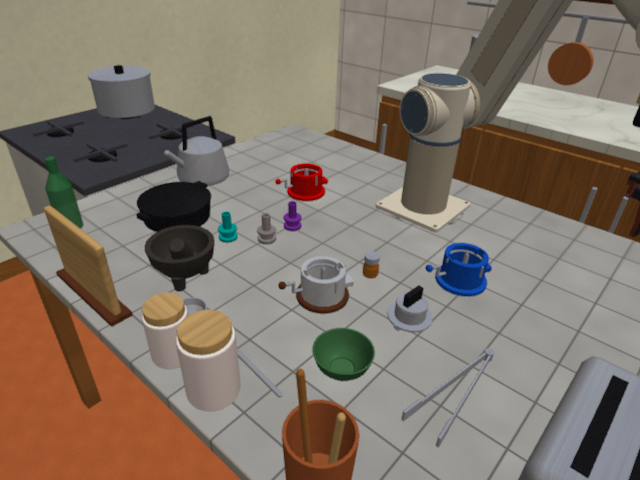

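View pics/top0.png

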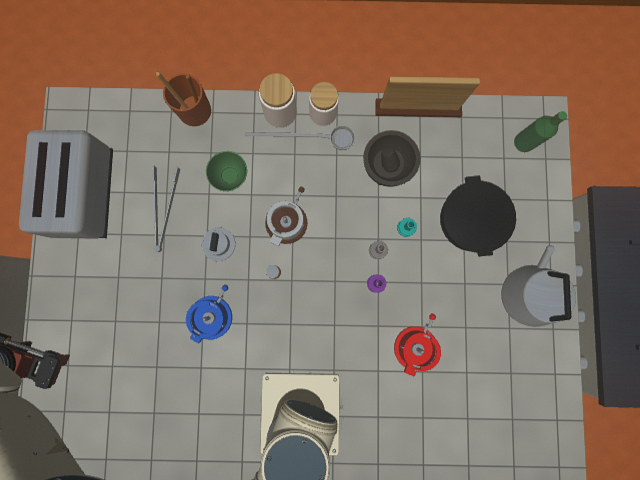

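View pics/wrist0.png

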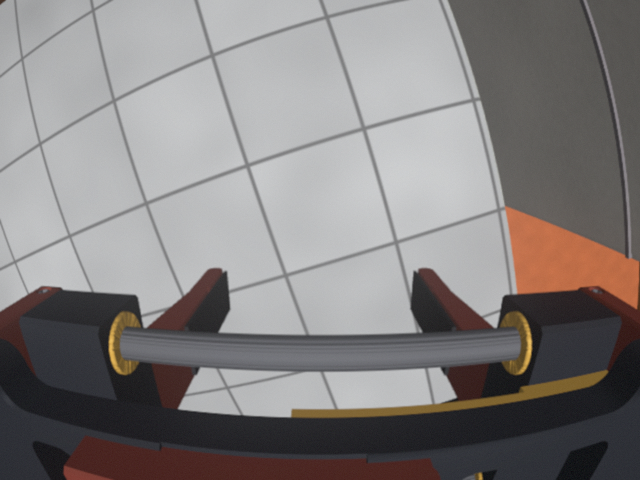

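Candidates: 
- **Core:** grey spool at scene (266,228), top (378,250). Not the purple one at top (376,284) or the turquoise one at top (406,227).
- **Mill:** aluminium on a wooden foot at top (286,221). Not the blue one (208,318) or the red one (418,349).
- **Lid:** steel with a black bar at top (218,243). The jar is at top (273,272).

Next, close crops to check these.

```bash
cat > h.py <<'E'
from workcell import *
import cv2, numpy as np
def ray(im,u,v):
    K=np.array(im["mtx"]);V=np.array(im["view"]);R=V[:3,:3];t=V[:3,3]
    d=R.T@np.linalg.solve(K,[u,v,1.]);return -R.T@t,d
def onz(im,u,v,z):
    c,d=ray(im,u,v);return c+d*(z-c[2])/d[2]
def proj(im,p):
    K=np.array(im["mtx"]);V=np.array(im["view"]);q=V[:3,:3]@np.array(p,float)+V[:3,3];q=K@q;return q[:2]/q[2]
def two(i1,p1,i2,p2):
    c1,d1=ray(i1,*p1);c2,d2=ray(i2,*p2)
    d1/=np.linalg.norm(d1);d2/=np.linalg.norm(d2)
    s=np.linalg.lstsq(np.c_[d1,-d2],c2-c1,rcond=None)[0]
    a=c1+s[0]*d1;b=c2+s[1]*d2;return (a+b)/2,np.linalg.norm(a-b)
E
python3 - <<'E'
import cv2,numpy as np
t=cv2.imread("pics/top0.png");s=cv2.imread("pics/scene0.png")
def c(i,x,y,w,h,f): return cv2.resize(i[y:y+h,x:x+w],None,fx=f,fy=f,interpolation=cv2.INTER_CUBIC)
a=np.hstack([c(t,190,180,66,50*2,6)[:,:], c(t,256,180,66,100,6)])
cv2.imwrite("pics/c1.png",a)
b=np.hstack([c(t,350,210,66,80,6),c(s,225,190,66,80,6)]);cv2.imwrite("pics/c2.png",b)
cv2.imwrite("pics/c3.png",c(s,270,240,165,100,4.8))
E
```

```text
(no output)
```

View pics/c1.png

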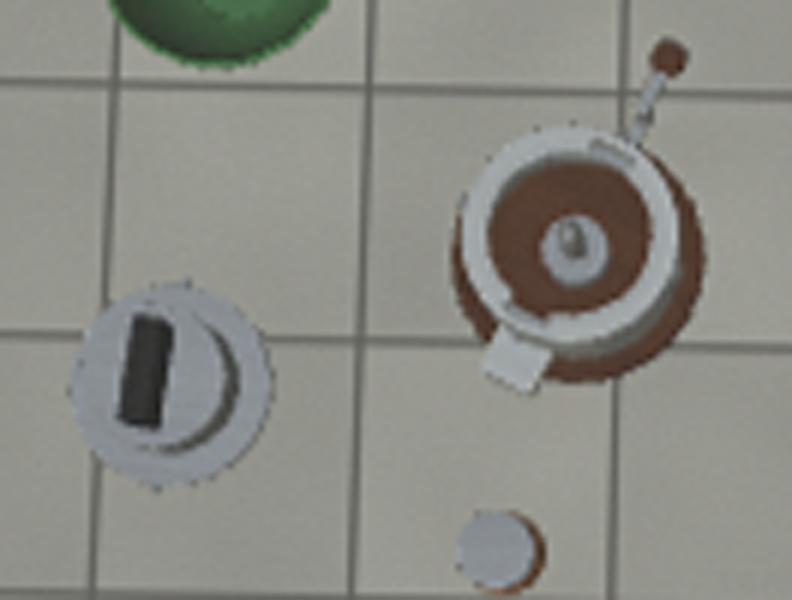

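View pics/c2.png

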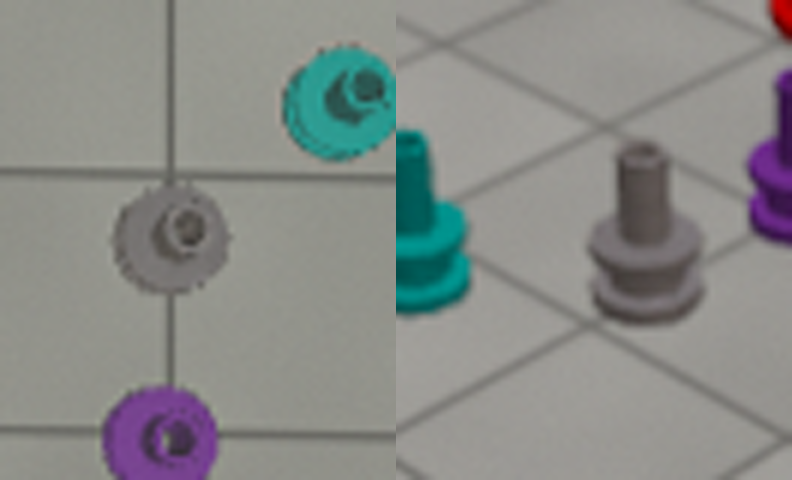

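View pics/c3.png

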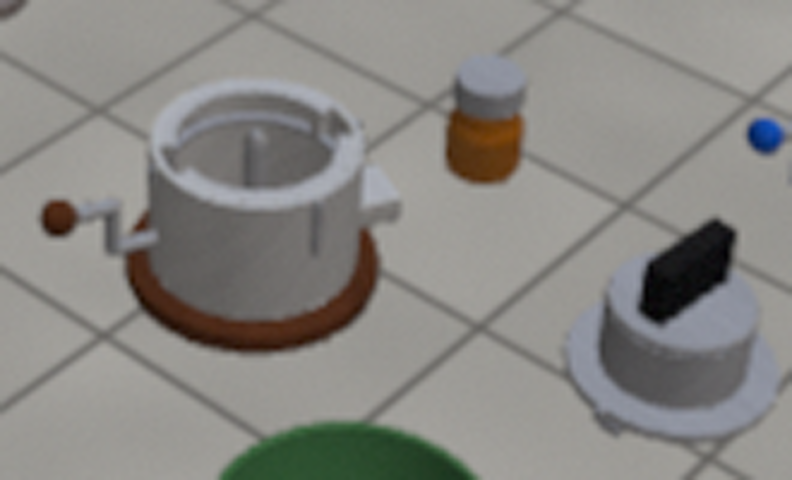

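```bash
cat >> h.py <<'E'
def rayw(im,u,v):
    K=np.array(im["mtx"]);V=np.array(im["view"]);R=V[:3,:3];t=V[:3,3]
    x=np.array([(u-K[0,2]),(v-K[1,2])]);r=np.hypot(*x);th=r/K[0,0]
    d=R.T@np.array([*(x/max(r,1e-9)*np.sin(th)),np.cos(th)]);return -R.T@t,d
def wonz(im,u,v,z):
    c,d=rayw(im,u,v);return c+d*(z-c[2])/d[2]
def circ(P):
    P=np.asarray(P)[:,:2];m=P.mean(0);A=np.c_[2*(P-m),np.ones(len(P))];s=np.linalg.lstsq(A,((P-m)**2).sum(1),rcond=None)[0]
    return s[:2]+m,np.sqrt(s[2]+s[0]**2+s[1]**2)
def rob(P,n=6,tol=2.):
    P=np.asarray(P)
    for i in range(n):
        c,r=circ(P);e=abs(np.hypot(*(P[:,:2]-c).T)-r)
        k=e<max(tol,np.median(e)*2.5); P=P[k]
    return c,r,len(P)
E
python3 - <<'E'
from h import *
it=get_image("top");is_=get_image("scene")
T=it["pixels"];S=is_["pixels"]
hsv=cv2.cvtColor(T,cv2.COLOR_RGB2HSV)
# mill flange
for nm,p in (("flange",(272,219)),("plate",(208,250)),("core",(371,252)),("core neck",(381,244)),("table",(250,215)),("foot",(286,237)),("spout",(276,240)),("bar",(214,242))):
    print(nm,T[p[1],p[0]],hsv[p[1],p[0]])
hs=cv2.cvtColor(S,cv2.COLOR_RGB2HSV)
for nm,p in (("coreS",(266,223)),("core fl",(262,240)),("table",(240,255)),("dark bar",(412,296))): print(nm,S[p[1],p[0]],hs[p[1],p[0]])
np.savez("st.npz",t=T,s=S)
E
```

```text
flange [85 62 51] [ 10 102  85]
plate [137 141 147] [108  17 147]
core [120 116 115] [  6  11 120]
core neck [125 122 121] [  8   8 125]
table [102 103  98] [ 36  12 103]
foot [111 112 107] [ 36  11 112]
spout [159 164 165] [ 95   9 165]
bar [54 54 54] [ 0  0 54]
coreS [87 81 76] [14 32 87]
core fl [115 108 111] [167  16 115]
table [156 153 149] [ 17  11 156]
dark bar [16 16 18] [120  28  18]
```

Run:
```python
from h import *
it=get_image("top");is_=get_image("scene")
T=it["pixels"];S=is_["pixels"]
b=cv2.GaussianBlur(T,(3,3),0).astype(int)
def big(m,seed):
    m=cv2.morphologyEx(m.astype(np.uint8)*255,cv2.MORPH_OPEN,np.ones((2,2)))
    n,l,st,c=cv2.connectedComponentsWithStats(m)
    ids=[i for i in range(1,n) if st[i,4]>60 and abs(c[i][0]-seed[0])<25 and abs(c[i][1]-seed[1])<25]
    i=max(ids,key=lambda i:st[i,4]);return (l==i).astype(np.uint8)
def cont(m): return max(cv2.findContours(m,cv2.RETR_EXTERNAL,cv2.CHAIN_APPROX_NONE)[0],key=len)[:,0,:]
alu=(b[...,2]-b[...,0]>=2)&(b[...,2]>115)
mf=big(alu,(286,219)); P=[onz(it,*p,80) for p in cont(mf)]; print("mill flange",rob(P,8,1.5))
x=(b[...,0]-b[...,2]>18)&(b[...,0]<150); mx=big(x,(290,224)); 
foot=[onz(it,*p,6) for p in cont(mx)]; print("foot",rob(foot,8,2))
# inner opening
inn=cv2.bitwise_and(mx,mx)
ml=big((b[...,2]-b[...,0]>=2)|(b.sum(2)<220),(218,244)); P=[onz(it,*p,19) for p in cont(ml)]; print("lid plate",rob(P,8,1.5))
P=[onz(it,*p,13) for p in cont(ml)];print("lid plate z13",rob(P,8,1.5))
mb=big(b.sum(2)<200,(214,242)); r=cv2.minAreaRect(cont(mb).astype(np.float32)); print("bar",r)
bx=cv2.boxPoints(r);W=np.array([onz(it,*p,86) for p in bx]);print(W.round(1).tolist(),W.mean(0))
mc=big((b[...,0]-b[...,1]>=2),(378,250)); c=cont(mc); print("core contour",len(c),c.min(0),c.max(0)); 
P=[onz(it,*p,34) for p in c];print("core flange z34",rob(P,8,1.5))
o=np.zeros_like(T);o[mf>0]=(255,255,255);o[mx>0]=(150,60,0);o[ml>0]=(90,90,255);o[mb>0]=(0,255,0);o[mc>0]=(255,255,0)
cv2.imwrite("pics/m1.png",cv2.resize(np.vstack([o[180:290,190:420]]),None,fx=3.4,fy=3.4,interpolation=cv2.INTER_NEAREST)[:,:,::-1])
```

```text
mill flange (array([537.56889345,  48.61214222]), np.float64(45.38428643683191), 187)
foot (array([548.43285433,  52.61295589]), np.float64(36.93783618080113), 59)
lid plate (array([470.59642433, 242.92522614]), np.float64(47.117096507615415), 85)
lid plate z13 (array([471.17720724, 244.19518634]), np.float64(47.33768804203084), 85)
bar ((214.94593811035156, 242.8243408203125), (5.753964424133301, 16.439899444580078), 9.462322235107422)
[[448.0, 250.4, 86.0], [492.9, 245.0, 86.0], [490.5, 229.3, 86.0], [445.7, 234.7, 86.0]] [469.25944884 239.83832584  86.        ]
core contour 53 [370 242] [388 259]
core flange z34 (array([ 461.1102708 , -218.49033225]), np.float64(25.20411014087455), 45)
```

View pics/m1.png

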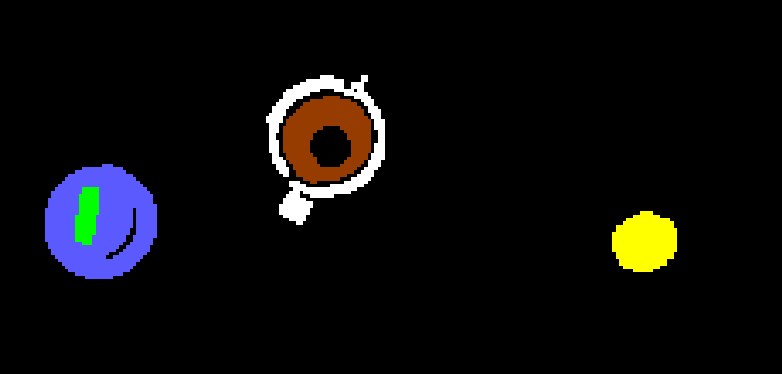

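```bash
cat >> h.py <<'E'
from scipy.spatial.transform import Rotation as Ro
def plan(target,yaw=None,o=None):
    """target TCP mm, yaw = world angle (deg) of jaw axis (tool z). prints tool-frame cm shift + rotvec deg"""
    o=o or get_obs();R=Ro.from_rotvec(o["orientation"]);M=R.as_matrix()
    print("tcp",o["ee_pos"].round(2),"x",M[:,0].round(3),"y",M[:,1].round(3),"z",M[:,2].round(3),"jawyaw",np.degrees(np.arctan2(M[1,2],M[0,2])).round(2),"q6",o["qpos"][5].round(3))
    print("shift cm",(M.T@(np.array(target)-o["ee_pos"])/10).round(3))
    y=np.arctan2(M[1,2],M[0,2]) if yaw is None else np.radians(yaw)
    z=np.array([np.cos(y),np.sin(y),0]);x=np.array([0,0,-1.]);G=np.c_[x,np.cross(z,x),z]
    print("rot deg",np.degrees(Ro.from_matrix(M.T@G).as_rotvec()).round(2))
E
python3 - <<'E'
from h import *
plan([470,242,200],90)
im=get_image("wrist");V=im["view"];print("cam",-V[:3,:3].T@V[:3,3])
it=get_image("top")
for p in ((406,227),(376,284)): print(onz(it,*p,40))
print("crank",onz(it,301.2,189.5,95))
E
```

```text
tcp [186.88 596.26 190.07] x [-0. -0. -1.] y [-0.954  0.299 -0.   ] z [ 0.299  0.954 -0.   ] jawyaw 72.6 q6 -0.019
shift cm [ -0.983 -37.612 -25.337]
rot deg [-17.4   -0.02  -0.  ]
cam [121.95767425 615.79516189 384.55585316]
[ 529.99097486 -294.98970078   40.        ]
[ 365.82660015 -209.38227244   40.        ]
crank [621.09797505   6.15848589  95.        ]
```

```bash
python3 -m crank '[[[-0.5,-4.2,-2.8],[0,0,0],8.7],[[-0.5,-4.2,-2.8],[0,0,0],8.7],[[0,-4.2,-2.8],[0,0,0],8.7],[[0,-4.2,-2.8],[0,0,0],8.7],[[0,-4.2,-2.8],[0,0,0],8.7]]' && python3 -m crank '[[[0,-4.2,-2.8],[0,0,0],8.7],[[0,-4.2,-2.8],[0,0,0],8.7],[[0,-4.2,-2.8],[0,0,0],8.7],[[0,-4.0,-2.9],[0,0,0],8.7],[[0,0,0],[0,0,0],8.7]]'
python3 - <<'E'
from h import *
im=get_image("wrist");cv2.imwrite("pics/w1.png",im["pixels"][:,:,::-1]);plan([461,-218,200])
np.savez("w1.npz",**im)
E
```

```text
t: 1.08
ee_pos: [346.4, 398.8, 200.5]
orientation: [-0.983, 1.337, 0.983]
ft_force: [0.2, -0.0, -1.4]
width: 86.9
t: 1.7
ee_pos: [471.7, 240.3, 200.4]
orientation: [-0.98, 1.339, 0.979]
ft_force: [-0.2, -0.2, 0.2]
width: 86.8
tcp [470.65 241.47 200.33] x [-0.  0. -1.] y [-0.953  0.302  0.   ] z [0.302 0.953 0.   ] jawyaw 72.42 q6 -0.813
shift cm [ 2.4000e-02 -1.2961e+01 -4.4091e+01]
rot deg [ 0.    0.01 -0.  ]
```

View pics/w1.png

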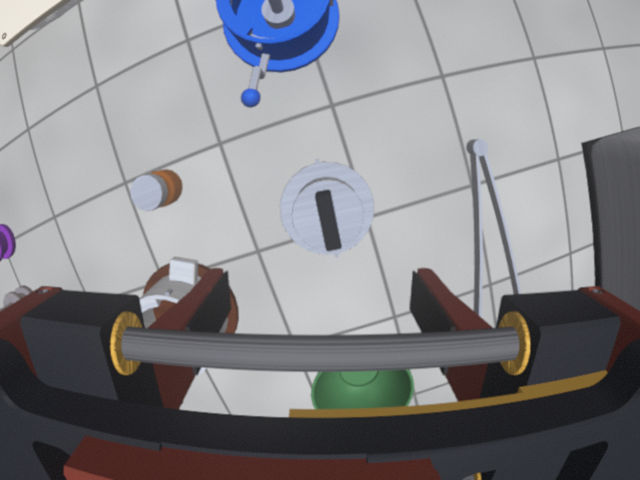

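```bash
cat > lidm.py <<'E'
from h import *
import sys
def lid(im,seed,zl=0.):
    b=cv2.GaussianBlur(im["pixels"],(3,3),0).astype(int)
    n,l,st,c=cv2.connectedComponentsWithStats((b.max(2)<75).astype(np.uint8))
    i=min([i for i in range(1,n) if st[i,4]>150],key=lambda i:np.hypot(*(c[i]-seed)))
    cc=max(cv2.findContours((l==i).astype(np.uint8),0,1)[0],key=len)[:,0,:]
    W=np.array([wonz(im,*p,zl+86)[:2] for p in cc],np.float32);r=cv2.minAreaRect(W);bx=cv2.boxPoints(r)
    e=[bx[1]-bx[0],bx[2]-bx[1]];e=max(e,key=lambda v:np.hypot(*v));print("bar px",c[i].round(1),st[i,4],"centre@top",np.round(r[0],1),"size",np.round(r[1],1),"yaw",np.degrees(np.arctan2(e[1],e[0]))%180)
    return np.array(r[0])
if __name__=="__main__":
    im=dict(np.load(sys.argv[1]));lid(im,np.array([float(sys.argv[2]),float(sys.argv[3])]))
    b=cv2.GaussianBlur(im["pixels"],(3,3),0).astype(int)
    m=((b[...,2]-b[...,0]>=5)|(b.max(2)<75)).astype(np.uint8);m=cv2.morphologyEx(m,cv2.MORPH_OPEN,np.ones((3,3)))
    n,l,st,c=cv2.connectedComponentsWithStats(m);k=l[int(float(sys.argv[3])),int(float(sys.argv[2]))]
    cc=max(cv2.findContours((l==k).astype(np.uint8),0,1)[0],key=len)[:,0,:]
    print(len(cc),st[k]);print("plate z19",rob([wonz(im,*p,19) for p in cc],8,1.),"z13",rob([wonz(im,*p,13) for p in cc],8,1.))
    P=np.array([wonz(im,*p,16) for p in cc]);ctr,r,_=rob(P,8,1.)
    v=P[:,:2]-ctr;d=np.hypot(*v.T);
    for j in np.where(d>r+1)[0]: print((np.degrees(np.arctan2(v[j,1],v[j,0]))).round(0),d[j].round(1),end="; ")
E
python3 lidm.py w1.npz 327 215
```

```text
bar px [327.6 219.7] 730 centre@top [469.2 247.1] size [11.  49.7] yaw 173.61305
281 [ 279  158   97  101 7296]
plate z19 (array([471.19396285, 246.90088383]), np.float64(49.44210410100242), 259) z13 (array([472.2238162 , 246.69094106]), np.float64(50.231410645864976), 259)
175.0 54.0; 177.0 53.3; 177.0 52.3; 177.0 51.3; -143.0 51.1; -10.0 51.2; -10.0 52.3; -9.0 53.6; -8.0 53.7; -7.0 53.9; -6.0 54.1; -5.0 54.4; -3.0 53.5; -3.0 52.4; -3.0 51.3; 89.0 51.0; 170.0 51.1; 171.0 52.3; 172.0 53.4; 173.0 53.6; 174.0 53.8;
```

```bash
python3 -m crank '[[[-0.7,-3.8,-3.8],[0,0,0],5],[[-0.7,-3.8,-3.8],[0,0,0],5],[[-0.7,-3.8,-3.8],[0,0,0],5],[[-0.7,-3.8,-3.8],[0,0,0],5],[[0,0,0],[0,0,0],5]]' && python3 -m crank '[[[0,0,0],[0,0,0],5]]'
python3 - <<'E'
from h import *
im=get_image("wrist");cv2.imwrite("pics/w2.png",im["pixels"][:,:,::-1]);plan([461,-218,200])
np.savez("w2.npz",**im)
E
```

```text
t: 2.38
ee_pos: [570.9, 50.7, 228.8]
orientation: [-0.981, 1.337, 0.98]
ft_force: [-0.9, -0.0, 0.6]
width: 50.0
t: 2.5
ee_pos: [568.8, 53.2, 228.0]
orientation: [-0.982, 1.338, 0.984]
ft_force: [0.0, -0.5, -0.2]
width: 50.1
tcp [568.63  53.55 227.9 ] x [-0.001  0.    -1.   ] y [-0.955  0.298  0.001] z [0.298 0.955 0.   ] jawyaw 72.67 q6 -1.196
shift cm [  2.792   2.184 -29.129]
rot deg [ 0.    0.   -0.07]
```

View pics/w2.png

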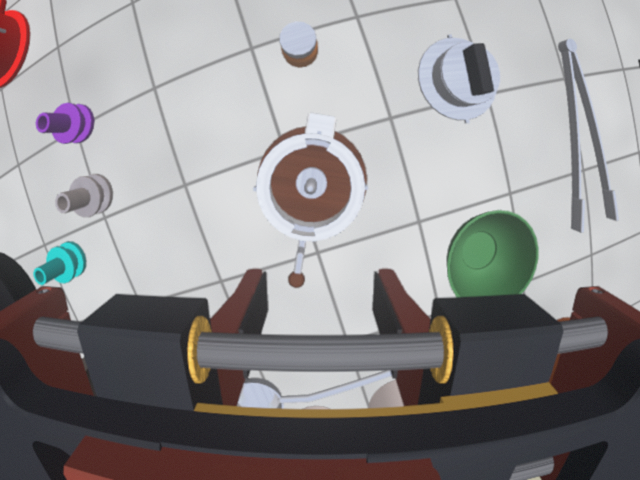

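```bash
cat > millm.py <<'E'
from h import *
import sys
im=dict(np.load(sys.argv[1]));u,v=map(int,sys.argv[2:4])
b=cv2.GaussianBlur(im["pixels"],(3,3),0).astype(int)
# radial scan on plane z=80: unwrap polar about guess
def unproj(P):
    K=im["mtx"];V=im["view"];q=V[:3,:3]@np.array(P).T+V[:3,3:4];r=np.hypot(q[0],q[1]);th=np.arctan2(r,q[2])
    return np.stack([K[0,2]+K[0,0]*th*q[0]/r,K[1,2]+K[1,1]*th*q[1]/r],-1)
c=wonz(im,u,v,80)[:2]
print("guess",c)
B=b.sum(2).astype(np.float32);sat=(b.max(2)-b.min(2)).astype(np.float32)
m=((b[...,2]-b[...,0]>=2)&(b[...,2]>150)).astype(np.uint8)
n,l,st,cc=cv2.connectedComponentsWithStats(m)
# component containing most pixels near ring
ang=np.radians(np.arange(0,360,2));ring=unproj(np.c_[c[0]+44*np.cos(ang),c[1]+44*np.sin(ang),np.full(180,80)]).round().astype(int)
k=np.bincount([l[q[1],q[0]] for q in ring if l[q[1],q[0]]]).argmax()
cs=cv2.findContours((l==k).astype(np.uint8),cv2.RETR_CCOMP,cv2.CHAIN_APPROX_NONE);cn,h=cs[0],cs[1][0]
for q,hh in zip(cn,h):
    if len(q)<60: continue
    P=np.array([wonz(im,*p,80) for p in q[:,0,:]]);f=rob(P,10,.8);print("inner" if hh[3]>=0 else "outer",len(q),f)
    d=P[:,:2]-f[0];rr=np.hypot(*d.T);a=np.degrees(np.arctan2(d[:,1],d[:,0]))
    if hh[3]>=0:
        s=rr>41; print("slot pts", sorted(a[s].round(0).tolist()))
o=np.zeros(im["pixels"].shape,np.uint8);o[l==k]=255
cv2.imwrite("pics/mm.png",np.hstack([cv2.resize(x[v-75:v+75,u-65:u+65],None,fx=3,fy=3,interpolation=cv2.INTER_NEAREST) for x in (im["pixels"][:,:,::-1],o)]))
E
python3 millm.py w2.npz 312 187
```

```text
guess [538.4107191   54.15049301]
outer 2483 (array([482.606751 ,  91.6041072]), np.float64(299.4548907351927), 2483)
inner 60 (array([619.9762244 ,  11.50384409]), np.float64(10.391437451367837), 45)
slot pts []
inner 70 (array([ 528.55498408, -269.16406663]), np.float64(18.49965624921078), 70)
slot pts []
inner 64 (array([ 526.20374992, -238.63686628]), np.float64(15.434759416336144), 28)
slot pts []
inner 67 (array([ 525.22739549, -228.90122023]), np.float64(19.348624954689505), 34)
slot pts []
inner 111 (array([ 464.23581232, -197.120962  ]), np.float64(19.54770721742163), 111)
slot pts []
inner 60 (array([574.18458741, 160.90816098]), np.float64(7.080462446507652), 41)
slot pts []
inner 66 (array([524.34408836, -13.59843766]), np.float64(6.416145278266113), 57)
slot pts []
inner 98 (array([ 467.46070425, -175.51639609]), np.float64(21.966162473094975), 47)
slot pts []
inner 106 (array([ 469.80017003, -162.43348007]), np.float64(19.676519851051005), 105)
slot pts []
inner 229 (array([536.76071323,  53.18251411]), np.float64(37.60647737056079), 229)
slot pts []
inner 132 (array([5
[... 4885 characters left out ...]
0, -33.0, -33.0, -33.0, -32.0, -32.0, -32.0, -32.0, -32.0, -32.0, -31.0, -31.0, -31.0, -31.0, -31.0, -31.0, -30.0, -30.0, -30.0, -30.0, -30.0, -30.0, -30.0, -30.0, -30.0, -30.0, -29.0, -29.0, -29.0, -29.0, -29.0, -29.0, -29.0, -28.0, -28.0, -28.0, -28.0, -28.0, -27.0, -27.0, -27.0, -27.0, -27.0, -26.0, -26.0, -25.0, -25.0, -24.0, -24.0, -23.0, -22.0, -22.0, -22.0, -22.0, -22.0, -22.0, -21.0, -21.0, -21.0, -21.0, -21.0, -21.0, -21.0, -21.0, -20.0, -20.0, -20.0, -20.0, -20.0, -20.0, -20.0, -20.0, -20.0, -20.0, -20.0, -20.0, -19.0, -19.0, -19.0, -19.0, -19.0, -19.0, -19.0, -19.0, -18.0, -18.0, -18.0]
inner 113 (array([412.7523277 ,  82.33981792]), np.float64(18.295944569054214), 57)
slot pts []
```

View pics/mm.png

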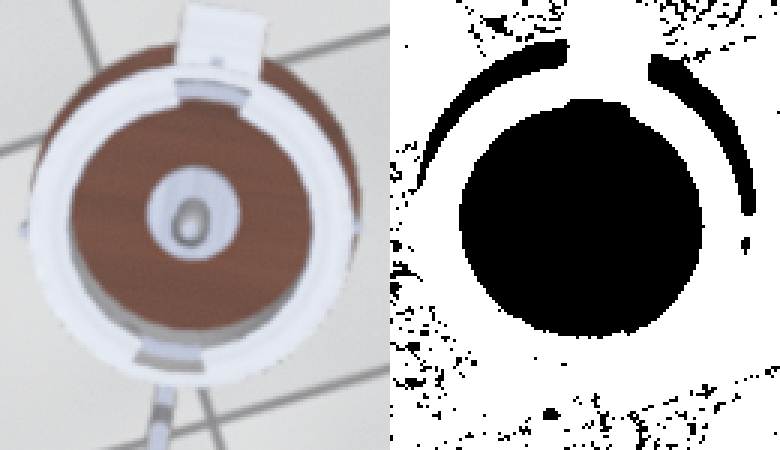

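Run:
```python
from h import *
im=dict(np.load("w2.npz"))
f=lambda x,y,z: wonz(im,247+x/3,112+y/3,z)
c=np.array([536.8,53.2])
for n,x,y,z in (("top slot L",176,92,80),("top slot R",250,92,80),("bot L",136,362,80),("bot R",203,360,80),("tip",186,235,84),("rib L",24,229,75),("rib R",356,228,75)):
    p=f(x,y,z)[:2];d=p-c;print(n,p.round(1),np.hypot(*d).round(1),np.degrees(np.arctan2(d[1],d[0])).round(1))
for n,u,v,z in (("knob",296.5,280,95),("knob",296.5,280,80),("crank mid",301,250,69)):
    p=wonz(im,u,v,z)[:2];d=p-c;print(n,p.round(1),np.hypot(*d).round(1),np.degrees(np.arctan2(d[1],d[0])).round(1))
for p in ((64,203),): print("core neck top",wonz(im,*p,78))
pic=cv2.resize(im["pixels"][120:260,245:380],None,fx=5.5,fy=5.5,interpolation=cv2.INTER_CUBIC)[:,:,::-1];pic=np.clip(pic.astype(int)*1.6-160,0,255)
cv2.imwrite("pics/w2c.png",pic[:600])
cv2.imwrite("pics/w2d.png",pic[-400:])
```

```text
top slot L [497.6  61. ] 40.0 168.7
top slot R [504.3  82.5] 43.7 137.9
bot L [574.2  23.1] 48.0 -38.8
bot R [579.9  43.6] 44.2 -12.6
tip [540.1  50.8] 4.1 -35.8
rib L [523.4   2. ] 52.9 -104.6
rib R [554.8 101.9] 51.9 69.8
knob [615.7  14.4] 87.9 -26.2
knob [620.8  11.8] 93.7 -26.3
crank mid [595.8  24.1] 65.7 -26.2
core neck top [ 463.4782648 -213.7863903   78.       ][ WARN:0@0.094] global loadsave.cpp:1063 imwrite_ Unsupported depth image for selected encoder is fallbacked to CV_8U.
```

View pics/w2c.png

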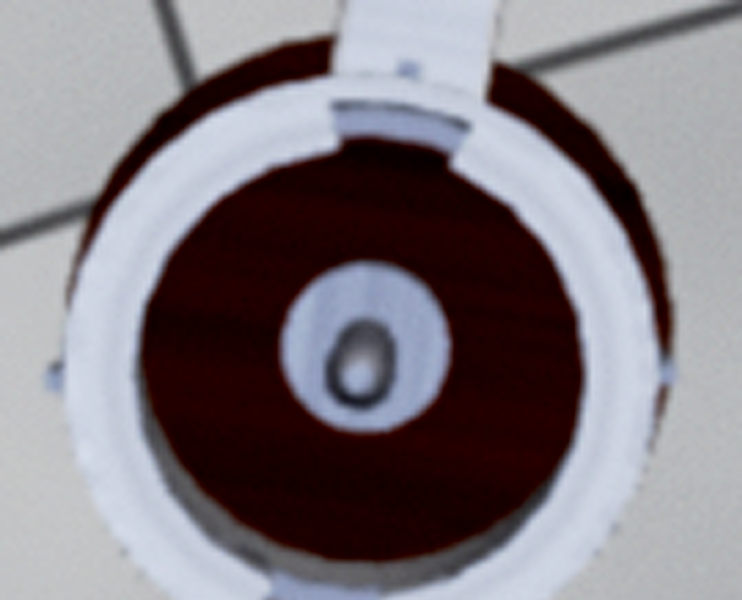

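Run:
```python
from h import *
im=dict(np.load("w2.npz"))
g=lambda x,y,z: wonz(im,245+x/5.5,120+y/5.5,z)[:2].round(1)
print("shoulder",g(366,347,34),"tip",g(362,376,84))
P=[g(65,330,80),g(663,350,80),g(300,90,80),g(150,185,80),g(600,190,80),g(500,105,80),wonz(im,310.3,241.3,80)[:2],g(100,500,80)]
print(circ(P))
b=cv2.GaussianBlur(im["pixels"],(3,3),0).astype(int)
m=((b[...,0]-b[...,2]>18)).astype(np.uint8);n,l,st,c=cv2.connectedComponentsWithStats(m);k=l[170,300]
cs,h=cv2.findContours((l==k).astype(np.uint8),cv2.RETR_CCOMP,cv2.CHAIN_APPROX_NONE)
for q,hh in zip(cs,h[0]):
    if len(q)<30: continue
    z=34 if hh[3]>=0 else 80
    print(z,len(q),rob([wonz(im,*p,z) for p in q[:,0,:]],10,.8))
```

```text
shoulder [538.9  52.5] tip [538.9  53. ]
(array([540.02260561,  53.29679699]), np.float64(50.3758147396767))
80 216 (array([536.01208915,  53.51496266]), np.float64(35.39795554303871), 216)
34 93 (array([538.33093368,  52.15830732]), np.float64(17.25431672695337), 93)
```

```bash
python3 -m crank '[[[0,0,-4.7],[0,0,0],5],[[0.5,0,-4.7],[0,0,0],5],[[0.5,0,-4.7],[0,0,0],5],[[0.5,0,-4.7],[0,0,0],5],[[0.5,0,-4.7],[0,0,0],5]]' && python3 -m crank '[[[0.5,0,-4.7],[0,0,0],5],[[0,0,0],[0,0,0],5],[[0,0,0],[0,0,0],5]]'
python3 - <<'E'
from h import *
im=get_image("wrist");cv2.imwrite("pics/w3.png",im["pixels"][:,:,::-1]);plan([461,-218,54])
np.savez("w3.npz",**im)
E
```

```text
t: 3.18
ee_pos: [498.7, -171.6, 208.1]
orientation: [-0.984, 1.337, 0.985]
ft_force: [0.0, -0.4, 0.5]
width: 49.8
t: 3.55
ee_pos: [485.5, -215.5, 203.2]
orientation: [-0.983, 1.337, 0.984]
ft_force: [0.2, -0.2, 0.5]
width: 50.2
tcp [ 485.68 -215.39  203.34] x [ 0.  0. -1.] y [-0.955  0.297  0.   ] z [0.297 0.955 0.   ] jawyaw 72.7 q6 -1.709
shift cm [14.934  2.277 -0.989]
rot deg [ 0.    0.02 -0.  ]
```

View pics/w3.png

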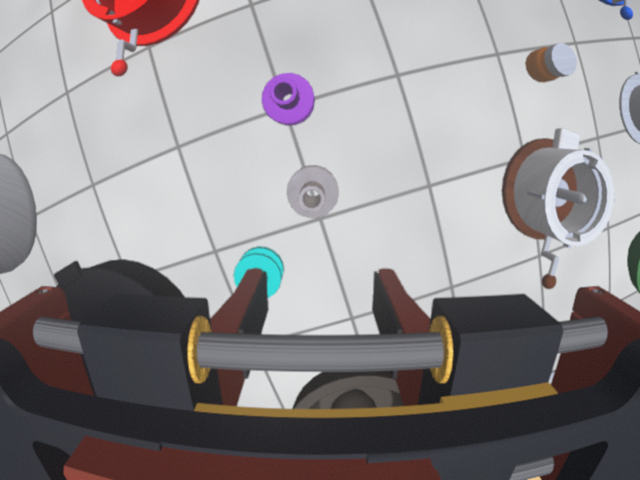

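Run:
```python
from h import *
im=dict(np.load("w3.npz"))
b=cv2.GaussianBlur(im["pixels"],(3,3),0).astype(int)
m=((b[...,0]-b[...,1]>=3)&(b[...,0]<200)).astype(np.uint8);m=cv2.morphologyEx(m,cv2.MORPH_CLOSE,np.ones((3,3)));n,l,st,c=cv2.connectedComponentsWithStats(m);k=l[180,313];print(st[k],c[k])
q=max(cv2.findContours((l==k).astype(np.uint8),0,1)[0],key=len)[:,0,:]
print("flange z34",rob([wonz(im,*p,34) for p in q],8,.7))
cr=im["pixels"][150:230,270:355];cv2.imwrite("pics/w3c.png",cv2.resize(cr,None,fx=7,fy=7,interpolation=cv2.INTER_CUBIC)[:,:,::-1])
```

```text
[ 287  165   51   53 2019] [312.4021793  190.97374938]
flange z34 (array([ 461.41325868, -216.66438125]), np.float64(24.925378558933517), 128)
```

View pics/w3c.png

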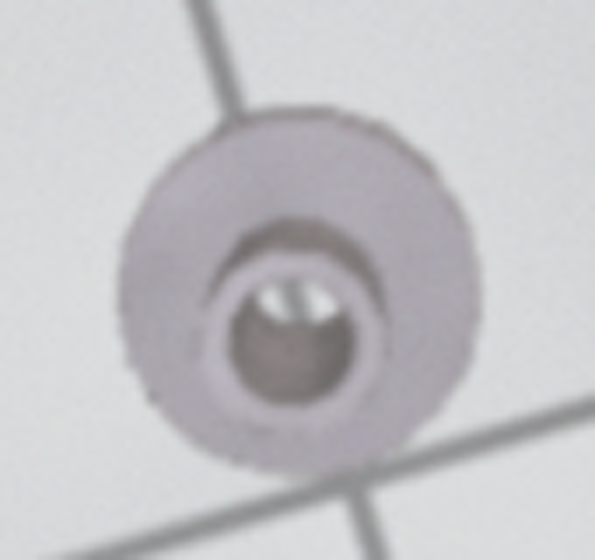

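Run:
```python
from h import *
im=dict(np.load("w3.npz"))
print(wonz(im,270+292/7,150+336/7,78))
plan([461.5,-217,100])
```

```text
[ 461.91826598 -216.53201076   78.        ]
tcp [ 485.68 -215.39  203.34] x [ 0.  0. -1.] y [-0.955  0.297  0.   ] z [0.297 0.955 0.   ] jawyaw 72.7 q6 -1.709
shift cm [10.334  2.259 -0.877]
rot deg [ 0.    0.02 -0.  ]
```

```bash
python3 -m crank '[[[2.6,1.1,-0.4],[0,0,0],5],[[2.6,1.15,-0.45],[0,0,0],5],[[2.6,0,0],[0,0,0],5],[[2.5,0,0],[0,0,0],5],[[0,0,0],[0,0,0],5]]'
python3 - <<'E'
from h import *
im=get_image("wrist");cv2.imwrite("pics/w4.png",im["pixels"][100:400,160:500,::-1]);plan([461.5,-216.6,54])
E
```

```text
t: 4.22
ee_pos: [460.5, -216.4, 99.0]
orientation: [-0.982, 1.338, 0.987]
ft_force: [0.0, -1.3, 0.5]
width: 50.1
tcp [ 461.38 -217.1   100.14] x [-0.001  0.001 -1.   ] y [-0.955  0.297  0.001] z [0.297 0.955 0.   ] jawyaw 72.71 q6 -1.732
shift cm [ 4.614e+00 -3.000e-03  4.900e-02]
rot deg [ 0.    0.02 -0.08]
```

View pics/w4.png

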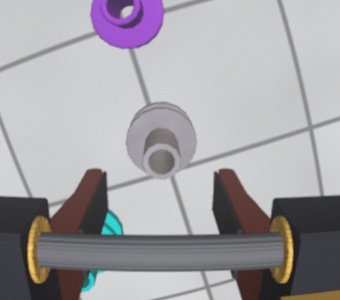

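```bash
python3 -m crank '[[[1.6,0,0.05],[0,0,0],5],[[1.5,0,0],[0,0,0],5],[[1.5,0,0],[0,0,0],5],[[0,0,0],[0,0,0],5],[[0,0,0],[0,0,0],2]]' && python3 -m crank '[[[0,0,0],[0,0,0],1.5],[[0,0,0],[0,0,0],1.5],[[0,0,0],[0,0,0],1.5],[[0,0,0],[0,0,0],1.5]]'
python3 - <<'E'
from h import *
im=get_image("wrist");cv2.imwrite("pics/w5.png",im["pixels"][100:400,160:500,::-1]);plan([461.5,-217,200])
E
```

```text
t: 4.9
ee_pos: [461.4, -218.1, 54.2]
orientation: [-0.982, 1.338, 0.983]
ft_force: [-0.2, 0.6, -0.0]
width: 43.3
t: 5.4
ee_pos: [461.5, -218.0, 54.4]
orientation: [-0.983, 1.338, 0.982]
ft_force: [0.4, 0.3, -0.3]
width: 15.5
tcp [ 461.41 -218.02   54.38] x [ 0. -0. -1.] y [-0.954  0.299 -0.   ] z [ 0.299  0.954 -0.   ] jawyaw 72.59 q6 -1.732
shift cm [-14.562   0.02    0.1  ]
rot deg [ 0.   -0.    0.01]
```

View pics/w5.png

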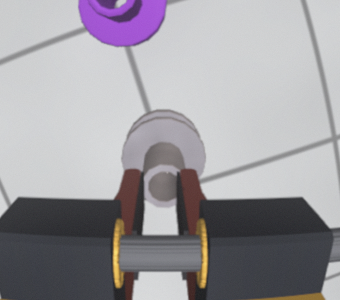

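Run:
```python
from h import *
im=get_image("wrist")
def pw(P):
    K=im["mtx"];V=im["view"];q=V[:3,:3]@np.array(P)+V[:3,3];r=np.hypot(q[0],q[1]);th=np.arctan2(r,q[2]);return np.array([K[0,2]+K[0,0]*th*q[0]/r,K[1,2]+K[1,1]*th*q[1]/r]).round(1)
print("TCP",pw([461.4,-218,54.4]),"grasp",pw([461.4,-218,73.4]))
print(wonz(im,323,286,78))
cv2.imwrite("pics/w5c.png",cv2.resize(im["pixels"][190:380,250:400],None,fx=3.1,fy=3.1,interpolation=cv2.INTER_CUBIC)[:,:,::-1])
print(get_obs()["width"])
s=get_image("scene");cv2.imwrite("pics/s5.png",cv2.resize(s["pixels"][170:280,200:340],None,fx=5,fy=5,interpolation=cv2.INTER_CUBIC)[:,:,::-1])
```

```text
TCP [321.7 269.8] grasp [321.8 282.2]
[ 461.79025992 -217.54957935   78.        ]
14.902114249710834
```

View pics/w5c.png

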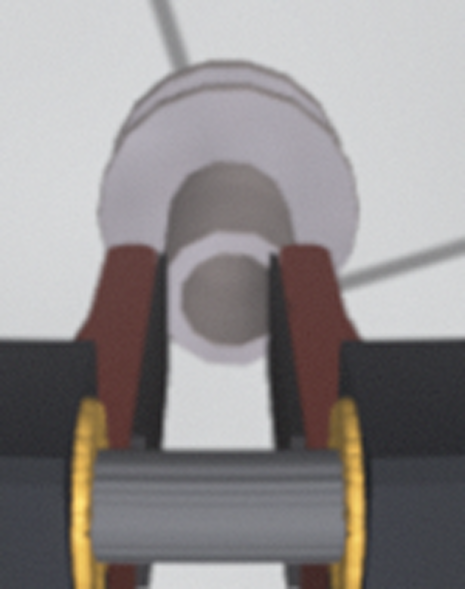

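View pics/s5.png

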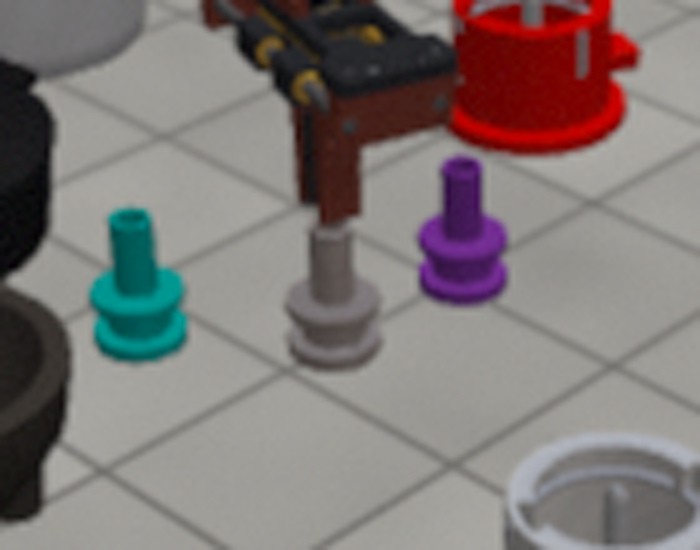

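Run:
```python
from h import *
s=get_image("scene");t=get_image("top")
f=lambda p:((np.array(p)-[200,170])*5).round()
print("tcp",f(proj(s,[461.4,-218,54.4])),"neck top",f(proj(s,[461.7,-216.6,78])),"base",f(proj(s,[461.7,-216.6,0])))
print(proj(t,[461.7,-216.6,78]))
cv2.imwrite("pics/t5.png",cv2.resize(t["pixels"][180:320,330:450],None,fx=5,fy=4,interpolation=cv2.INTER_CUBIC)[:,:,::-1])
print(get_obs())
```

```text
tcp [325. 255.] neck top [325. 219.] base [330. 341.]
[380.67467656 249.00116825]
{'t': 5.65, 'qpos': array([-4.64707360e-01,  4.67401316e-01,  1.96625462e+00,  2.47666423e-05,
        7.07946614e-01, -1.73172170e+00]), 'qvel': array([-5.08113543e-04, -7.74553872e-05,  2.02390678e-03,  3.78800923e-05,
        2.35145350e-03,  1.47433851e-05]), 'joint_torque': array([-1.42965473e-03, -4.74994147e+01, -1.77943951e+01, -1.72932318e-02,
        7.01012858e-02,  1.11706365e-05]), 'ee_pos': array([ 461.38470242, -217.98603917,   54.2823382 ]), 'orientation': array([-0.98253499,  1.33772852,  0.98256179]), 'ft_force': array([-0.34103788,  0.2090332 ,  0.26200549]), 'moment': array([ 0.03838728,  0.00643642, -0.00836503]), 'width': 14.907726986730207}
```

View pics/t5.png

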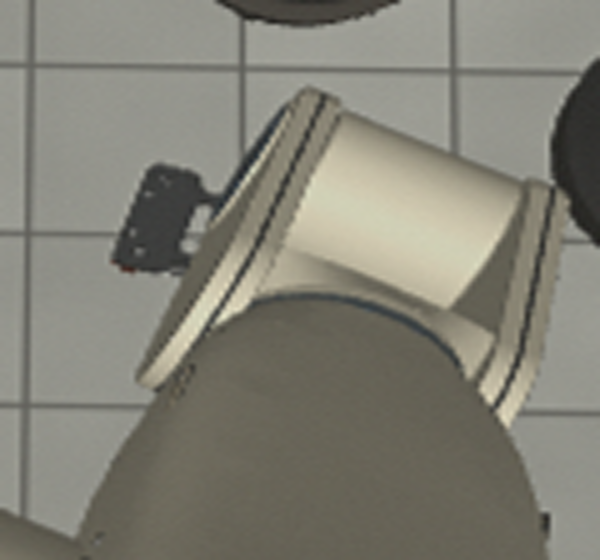

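Run:
```python
from h import *
s=get_image("scene");w=get_image("wrist")
V=w["view"];print("cam",-V[:3,:3].T@V[:3,3], V[:3,:3]@np.array([461.4,-218,54.4])+V[:3,3])
c1,d1=rayw(w,348.4,269.7)
for sp in ((268,214.4),(265,213),(271,213)):
    c2,d2=ray(s,*sp)
    A=np.c_[d1,-d2];k=np.linalg.lstsq(A,c2-c1,rcond=None)[0];print((c1+k[0]*d1).round(1),(c2+k[1]*d2).round(1))
for z in (50,54,60,70,80,90):
    print(z,proj(s,[464.5,-208,z]).round(1), proj(s,[470,-200,z]).round(1))
```

```text
cam [ 396.41941412 -198.53668381  248.73752555] [  1.00801376  17.7448239  205.06700414]
[ 457.2 -203.2   78.2] [ 460.1 -206.7   79.4]
[ 456.6 -203.1   79.9] [ 464.8 -213.1   83.1]
[ 455.3 -203.    83.7] [ 454.  -201.5   83.2]
50 [266.8 224.2] [267.4 226.1]
54 [266.8 223. ] [267.4 224.9]
60 [266.7 221.1] [267.3 222.9]
70 [266.6 217.9] [267.2 219.7]
80 [266.5 214.6] [267.  216.5]
90 [266.3 211.4] [266.9 213.2]
```

```bash
python3 -m crank '[[[0,0,0],[0,0,0],6.5],[[0,0,0],[0,0,0],6.5],[[0,0,0],[0,0,0],6.5],[[0.8,0,0],[0,0,0],6.5],[[0.7,0,0],[0,0,0],6.5]]'
python3 - <<'E'
from h import *
s=get_image("scene");w=get_image("wrist")
a=cv2.resize(s["pixels"][170:280,200:340],None,fx=4,fy=4,interpolation=cv2.INTER_CUBIC);b=cv2.resize(w["pixels"][150:370,220:420],None,fx=1,fy=2)
b=cv2.resize(w["pixels"][180:380,230:420],(240,440))
cv2.imwrite("pics/s6.png",np.hstack([a,b])[:,:,::-1])
print(get_obs()["ft_force"],get_obs()["ee_pos"])
E
```

```text
t: 6.38
ee_pos: [461.2, -218.0, 38.7]
orientation: [-0.982, 1.338, 0.983]
ft_force: [0.6, -0.5, 0.4]
width: 61.5
[-0.00724418  0.51188376 -0.57281976] [ 460.66225683 -217.63891898   38.21437183]
```

View pics/s6.png

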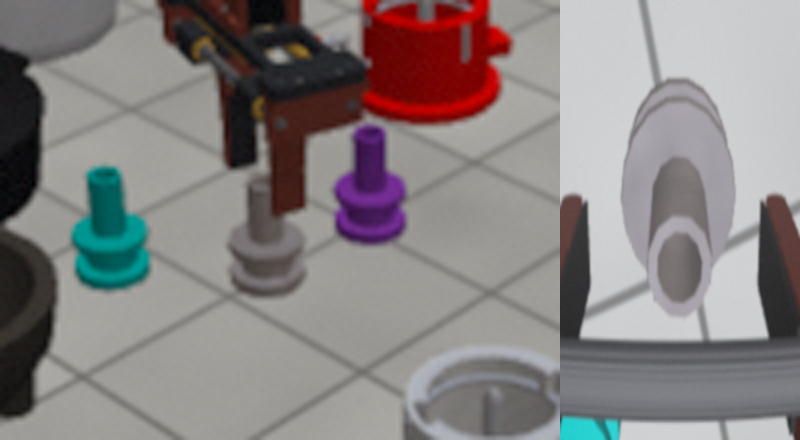

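```bash
python3 -m crank '[[[0.8,0,0],[0,0,0],5],[[0,0,0],[0,0,0],3],[[0,0,0],[0,0,0],1.5],[[0,0,0],[0,0,0],1.5],[[0,0,0],[0,0,0],1.5]]'
python3 - <<'E'
from h import *
s=get_image("scene");w=get_image("wrist")
a=cv2.resize(s["pixels"][170:280,200:340],None,fx=4,fy=4,interpolation=cv2.INTER_CUBIC)
b=cv2.resize(w["pixels"][180:380,230:420],(240,440))
cv2.imwrite("pics/s7.png",np.hstack([a,b])[:,:,::-1])
print(get_obs()["width"],get_obs()["ee_pos"])
E
```

```text
t: 7.1
ee_pos: [461.5, -218.0, 31.4]
orientation: [-0.983, 1.338, 0.982]
ft_force: [0.5, 0.6, -0.3]
width: 22.9
22.99672609920093 [ 461.48045234 -218.02763726   31.41092695]
```

View pics/s7.png

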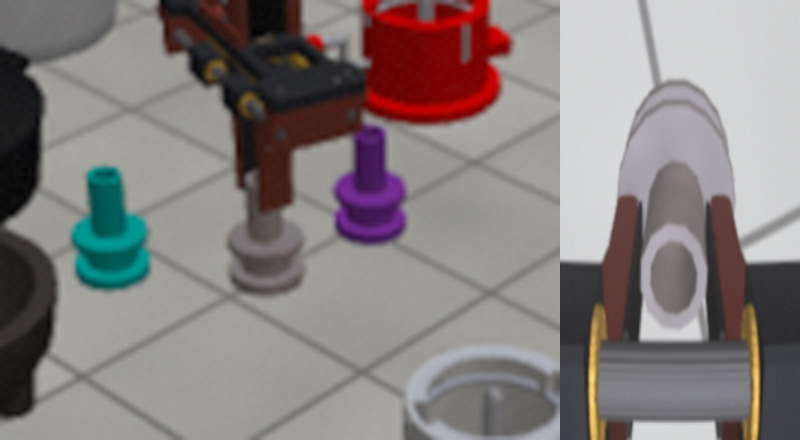

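```bash
python3 -m crank '[[[-2,0,0],[0,0,0],1.5],[[-4,0,0],[0,0,0],1.5],[[-4,0,0],[0,0,0],1.5],[[-4,0,2],[0,0,0],1.5],[[0,0.1,4],[0,0,0],1.5]]' && python3 -m crank '[[[0,0.1,4],[0,0,0],1.5],[[0,0.1,4],[0,0,0],1.5],[[0,0.1,4],[0,0,0],1.5],[[0,0.1,4],[0,0,0],1.5],[[0,0.1,4],[0,0,0],1.5]]' && python3 -m crank '[[[0,0.1,2],[0,0,0],1.5],[[0,0,0],[0,0,0],1.5],[[0,0,0],[0,0,0],1.5],[[0,0,0],[0,0,0],1.5]]'
python3 - <<'E'
from h import *
plan([538.9,52.8,90])
for n in ("scene","wrist","top"):
    i=get_image(n);np.savez(f"p8{n}.npz",**i)
    cv2.imwrite(f"pics/p8{n}.png",i["pixels"][:,:,::-1])
s=cv2.imread("pics/p8scene.png")[200:330,260:400];cv2.imwrite("pics/p8s.png",cv2.resize(s,None,fx=4.5,fy=4.5,interpolation=cv2.INTER_CUBIC))
E
```

```text
t: 7.82
ee_pos: [480.5, -161.5, 174.5]
orientation: [-0.985, 1.335, 0.976]
ft_force: [0.2, 1.1, -1.9]
width: 23.0
t: 8.45
ee_pos: [533.4, 33.1, 171.2]
orientation: [-0.983, 1.338, 0.983]
ft_force: [-0.3, 0.9, -0.9]
width: 23.1
t: 8.95
ee_pos: [538.1, 50.1, 171.2]
orientation: [-0.982, 1.339, 0.982]
ft_force: [0.3, 0.1, -2.1]
width: 23.1
tcp [538.12  50.14 171.23] x [-0. -0. -1.] y [-0.954  0.3    0.   ] z [ 0.3    0.954 -0.   ] jawyaw 72.52 q6 -1.195
shift cm [8.123e+00 3.000e-03 2.800e-01]
rot deg [-0.   -0.02 -0.02]
```

View pics/p8s.png

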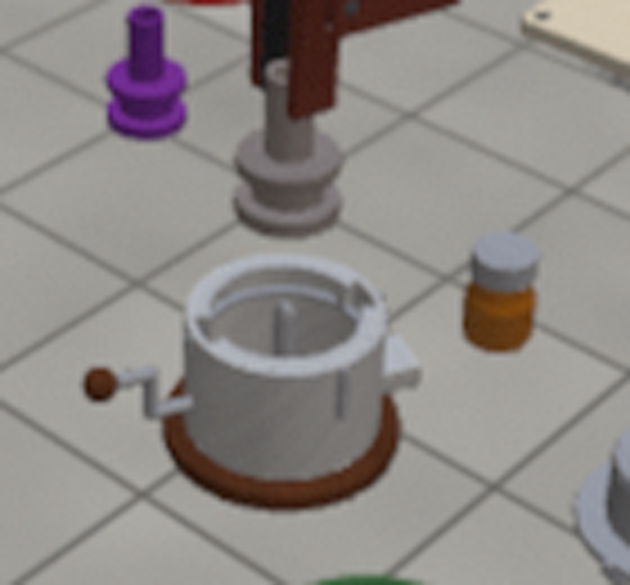

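View pics/p8wrist.png

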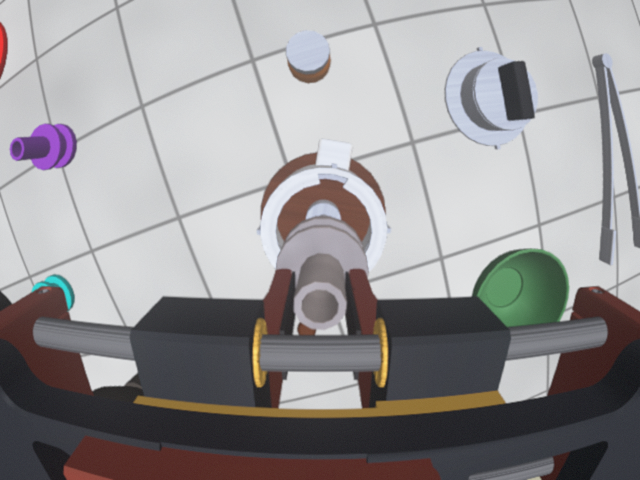

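Run:
```python
from h import *
w=dict(np.load("p8wrist.npz"));s=dict(np.load("p8scene.npz"))
cv2.imwrite("pics/p8c.png",cv2.resize(w["pixels"][200:340,250:395],None,fx=4.2,fy=4.2,interpolation=cv2.INTER_CUBIC)[:,:,::-1])
g=lambda x,y:(260+x/4.5,200+y/4.5)
print("core wrist",wonz(w,320,304,217.8))
# scene: spindle tip & mill flange & core positions relative to predicted
print("pred tip",proj(s,[538.9,52.8,84]),"seen",g(286,306)); print("pred core neck top",proj(s,[538.1,50.1,217.8]),"seen",g(278,71)," core base",proj(s,[538.1,50.1,139.8]),"seen ~",g(287,208))
print("per mm x,y", proj(s,[539.9,52.8,84])-proj(s,[538.9,52.8,84]),proj(s,[538.9,53.8,84])-proj(s,[538.9,52.8,84]))
```

```text
core wrist [537.54996072  49.50837351 217.8       ]
pred tip [322.4270851  266.43106351] seen (323.55555555555554, 268.0)
pred core neck top [323.79707804 214.64944272] seen (321.77777777777777, 215.77777777777777)  core base [322.57016021 245.36293247] seen ~ (323.77777777777777, 246.22222222222223)
per mm x,y [-0.29109047  0.1943148 ] [0.33590833 0.18428384]
```

View pics/p8c.png

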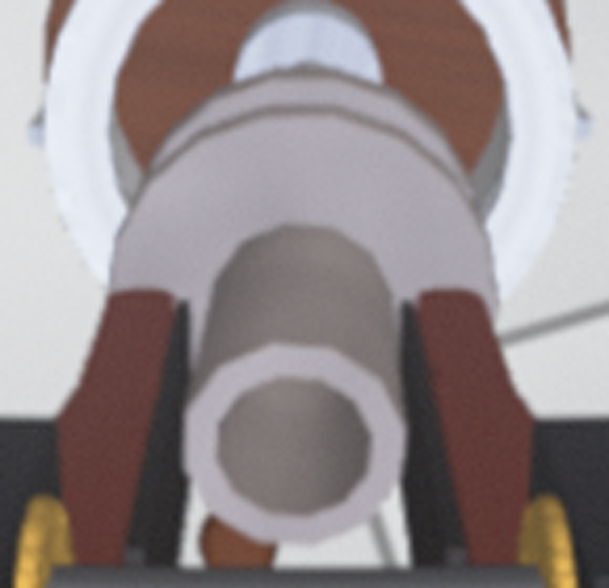

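```bash
python3 -m crank '[[[2,0,0.3],[0,0,0],1.5],[[2,0,0],[0,0,0],1.5],[[0.9,0,0],[0,0,0],1.5],[[0,0,0],[0,0,0],1.5],[[0,0,0],[0,0,0],1.5]]'
python3 - <<'E'
from h import *
plan([538.9,52.8,65.4])
i=get_image("scene");np.savez("p9.npz",**i)
s=i["pixels"][200:330,260:400];cv2.imwrite("pics/p9s.png",cv2.resize(s,None,fx=4.5,fy=4.5,interpolation=cv2.INTER_CUBIC)[:,:,::-1])
E
```

```text
t: 9.72
ee_pos: [539.9, 54.0, 122.9]
orientation: [-0.983, 1.337, 0.982]
ft_force: [0.6, 0.7, -0.6]
width: 23.0
tcp [539.89  54.03 122.91] x [ 0.001  0.    -1.   ] y [-0.954  0.299 -0.001] z [0.299 0.954 0.   ] jawyaw 72.59 q6 -1.189
shift cm [ 5.751  0.063 -0.149]
rot deg [-0.    0.02  0.06]
```

View pics/p9s.png

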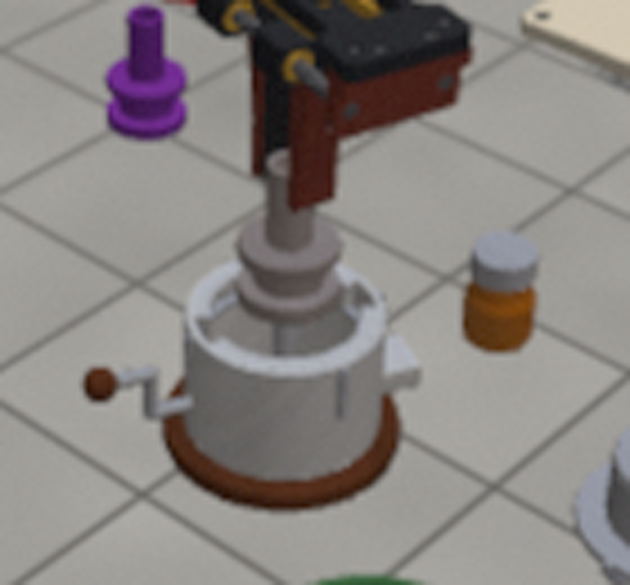

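```bash
python3 -m crank '[[[0.4,0,-0.1],[0,0,0],1.5],[[0.4,0,0],[0,0,0],1.5],[[0.4,0,0],[0,0,0],1.5],[[0,0,0],[0,0,0],1.5]]'; python3 -c "
from h import *
o=get_obs();print(o['ft_force'],o['moment'])"
```

```text
t: 10.28
ee_pos: [538.7, 53.2, 109.8]
orientation: [-0.982, 1.339, 0.983]
ft_force: [0.6, -0.1, -1.9]
width: 23.0
[ 0.59492157 -0.07995297 -1.87584398] [ 0.00770855  0.03873875 -0.01298854]
```

```bash
python3 -m crank '[[[0.8,0,0],[0,0,0],1.5],[[0.8,0,0],[0,0,0],1.5],[[0.8,0,0],[0,0,0],1.5],[[0.8,0,0],[0,0,0],1.5],[[0,0,0],[0,0,0],1.5]]';python3 -m crank '[[[0.5,0,0],[0,0,0],1.5],[[0.3,0,0],[0,0,0],1.5],[[0.2,0,0],[0,0,0],1.5],[[0,0,0],[0,0,0],1.5]]'; python3 -c "
from h import *
o=get_obs();print(o['ft_force'],o['moment'])"
```

```text
t: 10.9
ee_pos: [538.5, 53.1, 77.4]
orientation: [-0.982, 1.339, 0.983]
ft_force: [0.2, 0.2, -2.1]
width: 23.0
t: 11.4
ee_pos: [539.0, 53.2, 68.2]
orientation: [-0.983, 1.338, 0.983]
ft_force: [0.3, 0.6, -1.3]
width: 23.1
[ 0.31316095  0.63362559 -1.28018992] [-0.01449354 -0.06528535 -0.00483972]
```

```bash
python3 -m crank '[[[0.2,0,0],[0,0,0],1.5],[[0.1,0,0],[0,0,0],1.5],[[0,0,0],[0,0,0],1.5]]'
python3 - <<'E'
from h import *
i=get_image("scene")
s=i["pixels"][200:330,260:400];cv2.imwrite("pics/p10s.png",cv2.resize(s,None,fx=4.5,fy=4.5,interpolation=cv2.INTER_CUBIC)[:,:,::-1])
E
```

```text
t: 11.78
ee_pos: [539.1, 53.1, 65.3]
orientation: [-0.983, 1.338, 0.983]
ft_force: [0.5, 1.5, -0.7]
width: 23.2
```

View pics/p10s.png

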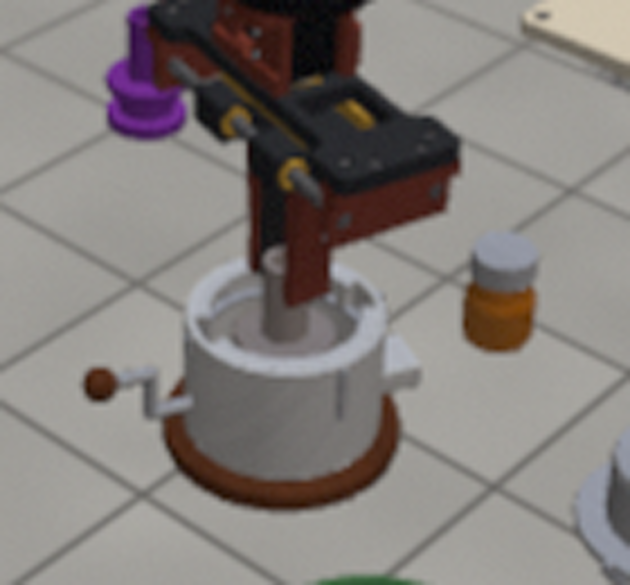

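```bash
python3 -m crank '[[[0,0,0],[0,0,0],4.5],[[0,0,0],[0,0,0],4.5],[[0,0,0],[0,0,0],4.5],[[0,0,0],[0,0,0],4.5],[[0,0,0],[0,0,0],4.5]]'; python3 -m crank '[[[-2,0,0],[0,0,0],4.5],[[-4,0,0],[0,0,0],4.5],[[-4,0,0],[0,0,0],4.5],[[-4,-2.5,0],[0,0,0],4.5],[[0,0,0],[0,0,0],4.5]]'; python3 -m crank '[[[0,0,0],[0,0,0],4.5]]';python3 - <<'E'
from h import *
i=get_image("scene")
s=i["pixels"][200:330,260:400];cv2.imwrite("pics/p11s.png",cv2.resize(s,None,fx=4.5,fy=4.5,interpolation=cv2.INTER_CUBIC)[:,:,::-1])
w=get_image("wrist");np.savez("p11w.npz",**w);cv2.imwrite("pics/p11w.png",w["pixels"][:,:,::-1])
plan([470.8,246.8,200],83.6)
E
```

```text
t: 12.45
ee_pos: [539.1, 53.1, 65.3]
orientation: [-0.983, 1.338, 0.983]
ft_force: [0.2, -0.6, -0.4]
width: 44.7
t: 13.08
ee_pos: [566.4, 45.5, 208.8]
orientation: [-0.985, 1.331, 0.978]
ft_force: [-0.7, -0.2, -0.1]
width: 45.1
t: 13.2
ee_pos: [562.0, 45.6, 204.5]
orientation: [-0.982, 1.339, 0.983]
ft_force: [-0.1, 0.1, -0.4]
width: 45.2
tcp [561.35  45.7  203.72] x [-0.003 -0.    -1.   ] y [-0.954  0.299  0.003] z [ 0.299  0.954 -0.001] jawyaw 72.6 q6 -1.207
shift cm [ 0.397 14.653 16.482]
rot deg [-11.    -0.05  -0.17]
```

View pics/p11s.png

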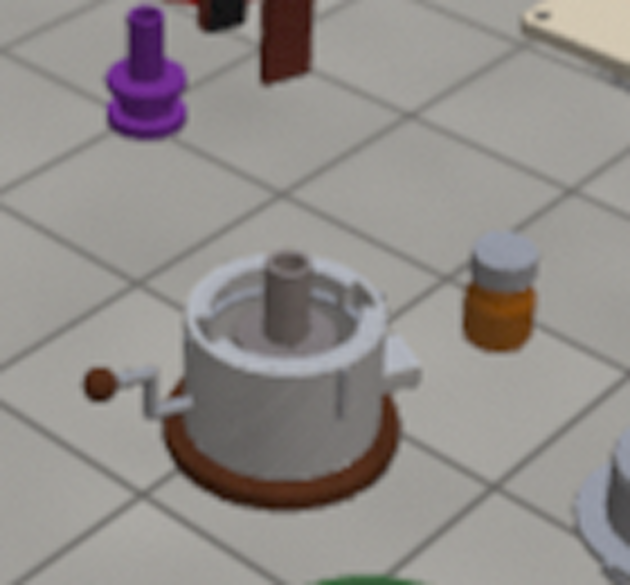

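View pics/p11w.png

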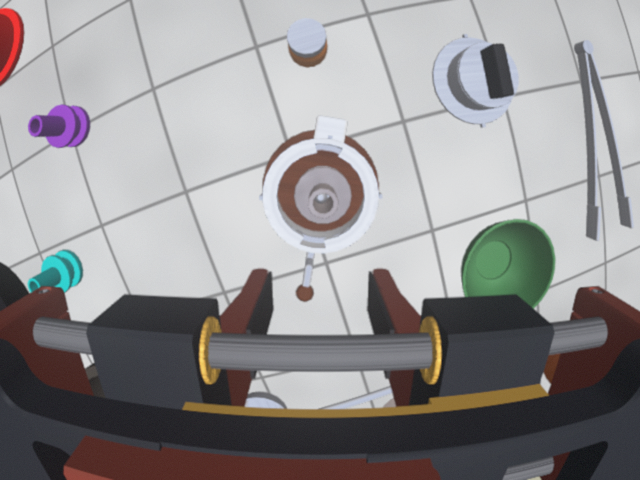

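Run:
```python
from h import *
s=dict(np.load("p9.npz"));w=dict(np.load("p11w.npz"))
for z in (108,112,116): print(z,proj(s,[538.9,52.8,z]))
b=w["pixels"][110:265,250:395];cv2.imwrite("pics/p11c.png",cv2.resize(b,None,fx=3.8,fy=3.8,interpolation=cv2.INTER_CUBIC)[:,:,::-1])
```

```text
108 [322.78120825 257.79158446]
112 [322.84111786 256.32998039]
116 [322.90128587 254.86207199]
```

View pics/p11c.png

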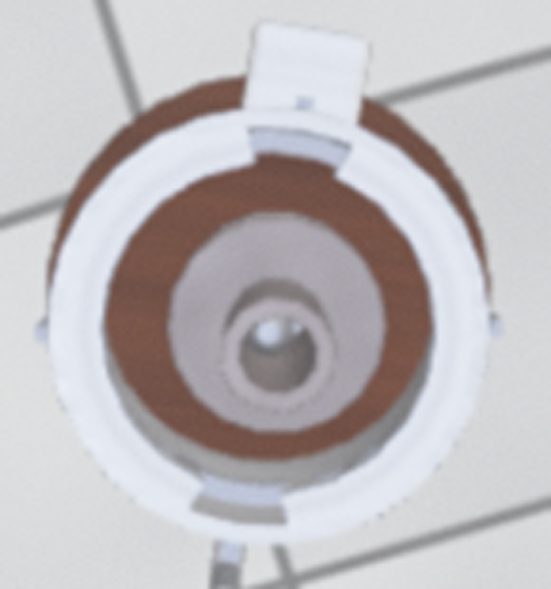

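Run:
```python
from h import *
w=dict(np.load("p11w.npz"))
g=lambda x,y,z:wonz(w,250+x/3.8,110+y/3.8,z)[:2]
print("neck top",g(277,350,112),"flange34+34",g(278,322,68))
tl,tr,bl,br=g(251,129,80),g(352,148,80),g(193,508,80),g(286,522,80)
c=np.array([538.9,52.8])
for p in (tl,tr,bl,br): print(p.round(1),np.hypot(*(p-c)).round(1))
a=(tl+tr)/2;b=(bl+br)/2;d=b-a;print("axis yaw",np.degrees(np.arctan2(d[1],d[0])),"mid",(a+b)/2)
r=g(41,330,75)-g(496,325,75);print("ribs yaw",np.degrees(np.arctan2(r[1],r[0])),(g(41,330,75)+g(496,325,75))/2)
P=[g(*p,80) for p in ((50,310),(488,330),(150,145),(420,170),(90,440),(455,430),(240,538),(400,500),(80,230))];print(circ(P))
```

```text
neck top [539.1432705   54.06820281] flange34+34 [539.29939405  54.58632336]
[494.2  62.3] 45.7
[505.   82.6] 45.2
[573.5  23. ] 45.7
[583.3  42.7] 45.5
axis yaw -26.70431901245399 mid [538.98301264  52.65150793]
ribs yaw -106.8325005724859 [538.66108556  52.42577998]
(array([538.87310505,  52.77761362]), np.float64(49.631779367176996))
```

```bash
python3 -m crank '[[[0,2.9,3.3],[0,0,0],7],[[0,2.9,3.3],[0,0,0],7],[[0,2.9,3.3],[0,0,0],7],[[0,2.9,3.3],[0,0,0],7],[[0,3.0,3.3],[0,0,0],7]]' && python3 -m crank '[[[1,0,0],[-5.5,0,0],7],[[0,0,0],[-5.5,0,0],7],[[0,0,0],[0,0,0],7],[[0,0,0],[0,0,0],7]]'
python3 - <<'E'
from h import *
w=get_image("wrist");np.savez("p12.npz",**w);cv2.imwrite("pics/p12.png",w["pixels"][:,:,::-1])
plan([470.8,246.8,120],83.6)
E
python3 lidm.py p12.npz 325 220
```

```text
t: 13.92
ee_pos: [471.1, 247.6, 204.0]
orientation: [-0.983, 1.34, 0.983]
ft_force: [0.6, 0.3, 0.2]
width: 70.0
t: 14.42
ee_pos: [472.5, 246.6, 194.7]
orientation: [-1.125, 1.262, 1.125]
ft_force: [0.1, -0.1, -0.3]
width: 70.1
tcp [472.74 246.58 194.91] x [-0.001 -0.    -1.   ] y [-0.994  0.113  0.001] z [ 0.113  0.994 -0.   ] jawyaw 83.5 q6 -0.999
shift cm [7.491e+00 1.900e-01 3.000e-03]
rot deg [-0.1  -0.02 -0.04]
bar px [321.  222.5] 751 centre@top [468.9 247. ] size [10.2 48.7] yaw 173.42409
286 [ 272  159   99  104 7496]
plate z19 (array([471.15346109, 246.83880559]), np.float64(49.449157328104626), 262) z13 (array([472.22136316, 246.73318347]), np.float64(50.253434684564816), 261)
177.0 53.5; 177.0 52.5; 177.0 51.5; -114.0 51.1; -10.0 51.9; -9.0 52.9; -9.0 54.0; -8.0 54.0; -6.0 54.0; -5.0 54.0; -4.0 54.0; -3.0 54.1; -3.0 53.0; -3.0 51.9; 170.0 51.5; 170.0 52.5; 171.0 53.5; 172.0 53.4; 173.0 53.4; 174.0 53.4; 175.0 53.5;
```

View pics/p12.png

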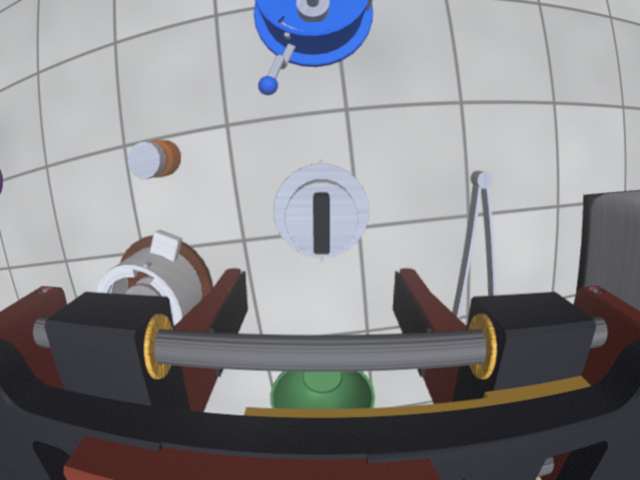

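```bash
python3 -m crank '[[[3,0.1,0],[0,0,0],5],[[4,0.1,0],[0,0,0],5],[[4,0,0],[0,0,0],5],[[2.5,0,0],[0,0,0],5],[[0,0,0],[0,0,0],5]]' && python3 -m crank '[[[1,0,0],[0,0,0],5],[[0.8,0,0],[0,0,0],5],[[0,0,0],[0,0,0],5]]'
python3 - <<'E'
from h import *
s=get_image("scene");cv2.imwrite("pics/p13.png",cv2.resize(s["pixels"][230:350,340:480],None,fx=4.5,fy=4.5,interpolation=cv2.INTER_CUBIC)[:,:,::-1])
plan([470.5,246.8,37],83.6)
E
```

```text
t: 15.1
ee_pos: [469.6, 246.2, 58.6]
orientation: [-1.125, 1.265, 1.127]
ft_force: [0.0, 0.3, 0.0]
width: 50.2
t: 15.48
ee_pos: [470.9, 247.0, 42.2]
orientation: [-1.126, 1.26, 1.126]
ft_force: [-0.6, -0.2, 0.3]
width: 50.2
tcp [471.05 247.05  42.43] x [ 0.  0. -1.] y [-0.994  0.112 -0.   ] z [0.112 0.994 0.   ] jawyaw 83.59 q6 -0.998
shift cm [ 0.543  0.051 -0.031]
rot deg [-0.01  0.    0.01]
```

View pics/p13.png

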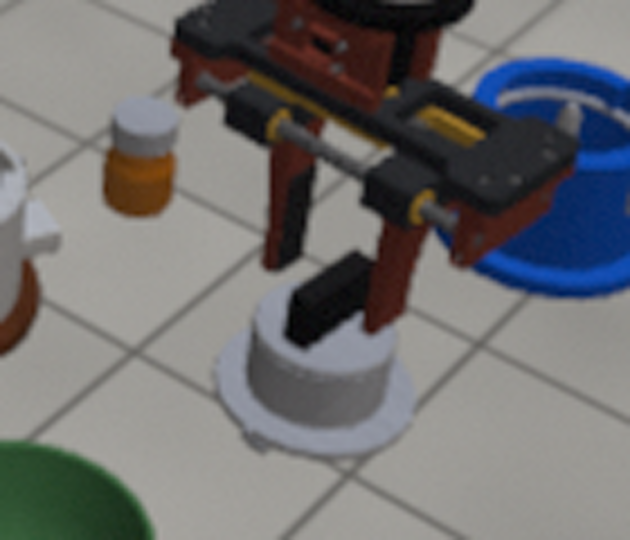

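```bash
python3 -m crank '[[[0.5,0.05,0],[0,0,0],4],[[0,0,0],[0,0,0],2],[[0,0,0],[0,0,0],0.4],[[0,0,0],[0,0,0],0.4],[[0,0,0],[0,0,0],0.4]]' && python3 -m crank '[[[0,0,0],[0,0,0],0.4],[[-1,0,0],[0,0,0],0.4],[[-1,0,0],[0,0,0],0.4],[[0,0,0],[0,0,0],0.4]]'
python3 - <<'E'
from h import *
s=get_image("scene");cv2.imwrite("pics/p14.png",cv2.resize(s["pixels"][230:350,340:480],None,fx=4.5,fy=4.5,interpolation=cv2.INTER_CUBIC)[:,:,::-1])
plan([470.5,246.8,37],83.6)
E
```

```text
t: 16.15
ee_pos: [470.6, 247.1, 37.3]
orientation: [-1.126, 1.26, 1.126]
ft_force: [-0.3, 0.3, -1.0]
width: 13.8
t: 16.65
ee_pos: [471.2, 247.5, 58.5]
orientation: [-1.127, 1.258, 1.126]
ft_force: [-0.1, -0.5, -1.7]
width: 13.6
tcp [470.91 247.29  57.99] x [ 0.001  0.001 -1.   ] y [-0.994  0.112 -0.001] z [0.112 0.994 0.001] jawyaw 83.6 q6 -0.998
shift cm [ 2.099  0.037 -0.055]
rot deg [-0.    0.04  0.07]
```

View pics/p14.png

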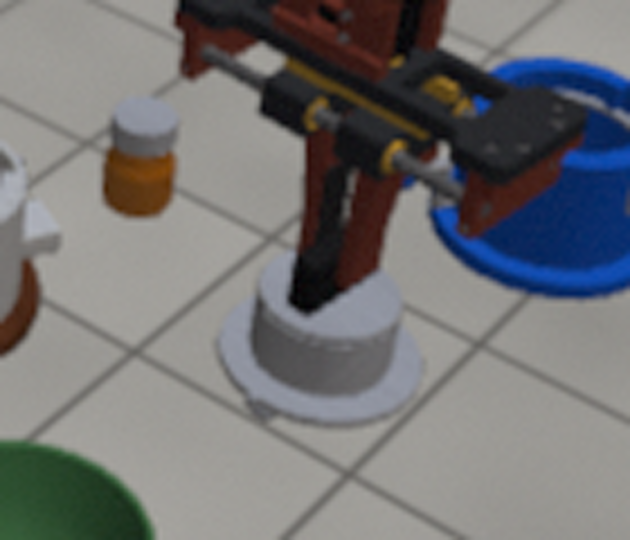

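```bash
python3 -m crank '[[[-3,0,0],[0,0,0],0.4],[[-4,0,0],[0,0,0],0.4],[[-4,0,0],[0,0,0],0.4],[[-1.2,-1.5,-3.1],[0,0,0],0.4],[[0,-1.5,-3.1],[0,0,0],0.4]]' && python3 -m crank '[[[0,-1.5,-3.1],[0,0,0],0.4],[[0,-1.5,-3.1],[0,0,0],0.4],[[0,-1.5,-3.1],[0,0,0],0.4],[[0,-1.4,-3.1],[0,0,0],0.4],[[0,0,0],[7,0,0],0.4]]' && python3 -m crank '[[[0,0,0],[7,0,0],0.4],[[0,0,0],[6.3,0,0],0.4],[[0,0,0],[0,0,0],0.4],[[0,0,0],[0,0,0],0.4],[[0,0,0],[0,0,0],0.4]]'
python3 - <<'E'
from h import *
s=get_image("scene");cv2.imwrite("pics/p15.png",cv2.resize(s["pixels"][190:330,260:400],None,fx=4,fy=4,interpolation=cv2.INTER_CUBIC)[:,:,::-1])
w=get_image("wrist");cv2.imwrite("pics/p15w.png",w["pixels"][:,:,::-1])
np.savez("p15s.npz",**s);np.savez("p15w.npz",**w)
plan([538.9,52.7,130],63.3)
E
```

```text
t: 17.32
ee_pos: [494.2, 181.9, 180.6]
orientation: [-1.128, 1.257, 1.126]
ft_force: [0.5, -0.1, -1.4]
width: 13.7
t: 17.95
ee_pos: [538.5, 50.3, 179.0]
orientation: [-1.031, 1.313, 1.031]
ft_force: [-1.7, -0.2, -1.0]
width: 13.9
t: 18.58
ee_pos: [538.1, 52.4, 179.2]
orientation: [-0.86, 1.394, 0.86]
ft_force: [0.0, 0.0, -1.9]
width: 13.6
tcp [538.13  52.33 179.25] x [-0. -0. -1.] y [-0.894  0.449  0.   ] z [ 0.449  0.894 -0.   ] jawyaw 63.34 q6 -1.03
shift cm [ 4.925 -0.052  0.068]
rot deg [ 0.04 -0.   -0.  ]
```

View pics/p15.png

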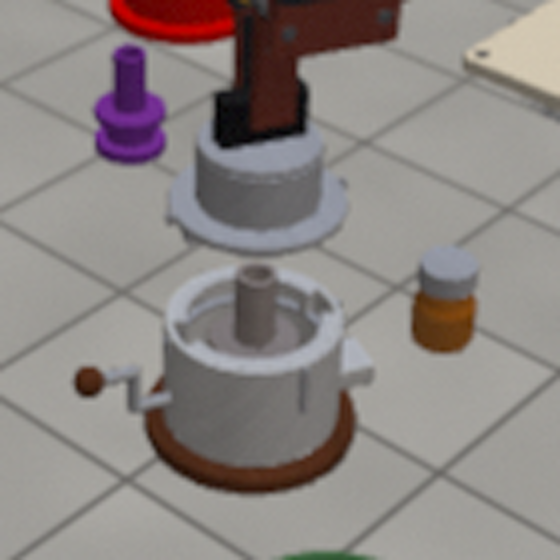

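View pics/p15w.png

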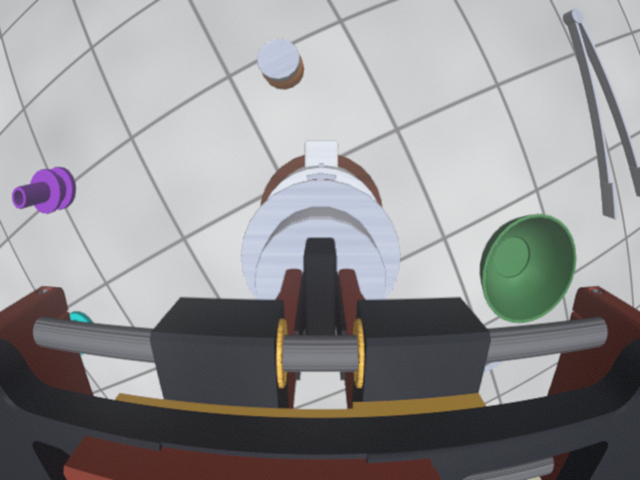

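Run:
```python
from h import *
w=dict(np.load("p15w.npz"));s=dict(np.load("p15s.npz"))
cr=w["pixels"][130:310,225:415];cv2.imwrite("pics/p15c.png",cv2.resize(cr,None,fx=3.3,fy=3.3,interpolation=cv2.INTER_CUBIC)[:,:,::-1])
```

```text
(no output)
```

View pics/p15c.png

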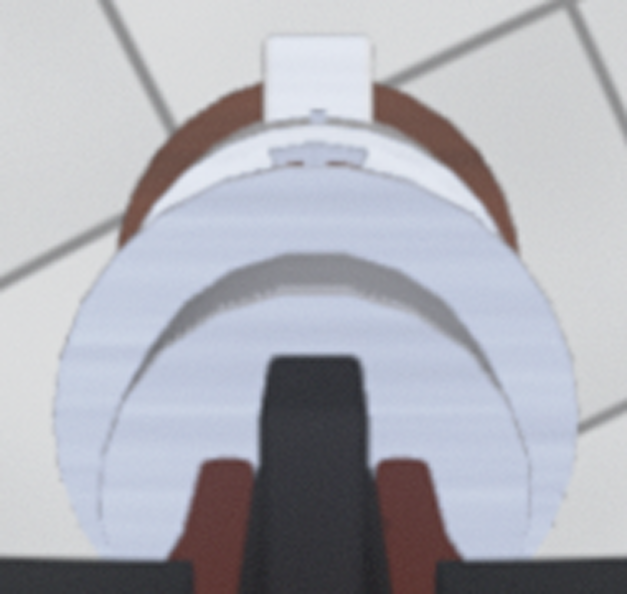

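Run:
```python
from h import *
w=dict(np.load("p15w.npz"));s=dict(np.load("p15s.npz"))
g=lambda x,y,z:wonz(w,225+x/3.3,130+y/3.3,z)[:2]
pts=((55,410),(576,410),(100,265),(535,265),(180,195),(450,195),(240,172),(400,172),(75,320),(556,320),(62,480),(570,480))
for z in (155,161): print(z,circ([g(*p,z) for p in pts]))
n=g(318,160,158);d=n-np.array([538.1,52.3]);print("nib",n,np.degrees(np.arctan2(-d[1],-d[0])))
t,u=g(272,155,80),g(366,155,80);print("slot mid",(t+u)/2)
g=lambda x,y:(260+x/4,190+y/4)
print("scene pred plate@lid",proj(s,[538.1,52.3,161]),"edges seen",g(168,205),g(348,195))
print("mill flange pred",proj(s,[538.9,52.7,80]),"edges",g(164,315),g(345,315))
```

```text
155 (array([539.35925734,  51.15744962]), np.float64(49.695953390153925))
161 (array([537.65472936,  51.99936106]), np.float64(48.332639530553834))
nib [494.90095635  73.87667169] -26.540800758358486
slot mid [500.3015736   71.76291377]
scene pred plate@lid [323.66319443 237.66476084] edges seen (302.0, 241.25) (347.0, 238.75)
mill flange pred [322.33544059 267.8312017 ] edges (301.0, 268.75) (346.25, 268.75)
```

```bash
python3 -m crank '[[[1,0,0.12],[0,0,0],0.4],[[1.5,0,0],[0,0,0],0.4],[[1.5,0,0],[0,0,0],0.4],[[1.5,0,0],[0,0,0],0.4],[[0,0,0],[0,0,0],0.4]]' && python3 -m crank '[[[0,0,0],[0,0,0],0.4],[[0,0,0],[0,0,0],0.4]]'
python3 - <<'E'
from h import *
s=get_image("scene");cv2.imwrite("pics/p16.png",cv2.resize(s["pixels"][190:330,260:400],None,fx=4,fy=4,interpolation=cv2.INTER_CUBIC)[:,:,::-1])
w=get_image("wrist");cv2.imwrite("pics/p16c.png",cv2.resize(w["pixels"][130:310,225:415],None,fx=3,fy=3,interpolation=cv2.INTER_CUBIC)[:,:,::-1])
plan([538.9,52.7,104.3],63.3);print(get_obs()["ft_force"])
E
```

```text
t: 19.3
ee_pos: [537.5, 53.3, 122.5]
orientation: [-0.859, 1.397, 0.861]
ft_force: [0.6, 0.3, -2.2]
width: 13.5
t: 19.55
ee_pos: [539.2, 53.4, 124.8]
orientation: [-0.86, 1.393, 0.859]
ft_force: [0.0, -0.3, -2.0]
width: 13.9
tcp [539.1   53.42 124.83] x [ 0.001  0.    -1.   ] y [-0.893  0.449 -0.001] z [0.449 0.893 0.001] jawyaw 63.29 q6 -1.028
shift cm [ 2.053 -0.013 -0.074]
rot deg [-0.01  0.03  0.05]
[-0.11380371 -0.24322281 -1.15114918]
```

View pics/p16.png

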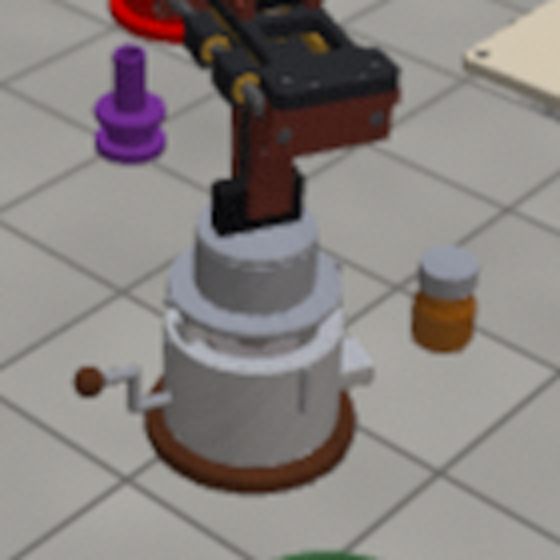

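View pics/p16c.png

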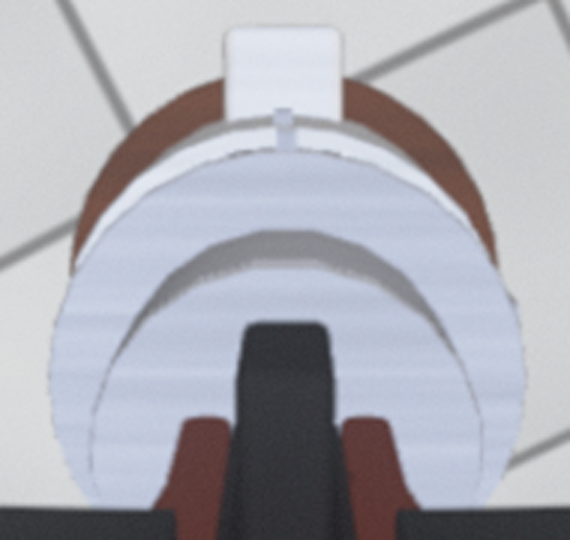

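```bash
python3 -m crank '[[[0.5,0,-0.05],[0,0,0],0.4],[[0.5,0,0],[0,0,0],0.4],[[0.3,0,0],[0,0,0],0.4],[[0.3,0,0],[0,0,0],0.4],[[0,0,0],[0,0,0],0.4]]'; python3 -m crank '[[[0,0,0],[0,0,0],0.4],[[0.2,0,0],[0,0,0],0.4],[[0.2,0,0],[0,0,0],0.4],[[0,0,0],[0,0,0],0.4]]'
python3 - <<'E'
from h import *
s=get_image("scene");cv2.imwrite("pics/p17.png",cv2.resize(s["pixels"][190:330,260:400],None,fx=4,fy=4,interpolation=cv2.INTER_CUBIC)[:,:,::-1])
plan([538.9,52.7,104.3],63.3);print(get_obs()["ft_force"],get_obs()["moment"])
E
```

```text
t: 20.27
ee_pos: [538.3, 52.9, 108.0]
orientation: [-0.859, 1.395, 0.86]
ft_force: [0.1, -0.2, -1.6]
width: 14.1
t: 20.78
ee_pos: [538.7, 53.0, 104.4]
orientation: [-0.86, 1.394, 0.859]
ft_force: [-0.7, 0.7, 1.1]
width: 13.9
tcp [538.64  53.02 104.42] x [ 0.  0. -1.] y [-0.893  0.449 -0.   ] z [0.449 0.893 0.   ] jawyaw 63.3 q6 -1.029
shift cm [ 0.012 -0.037 -0.017]
rot deg [-0.    0.01  0.01]
[0.31655824 0.40545213 2.08282925] [ 0.03995662  0.12671371 -0.02013949]
```

View pics/p17.png

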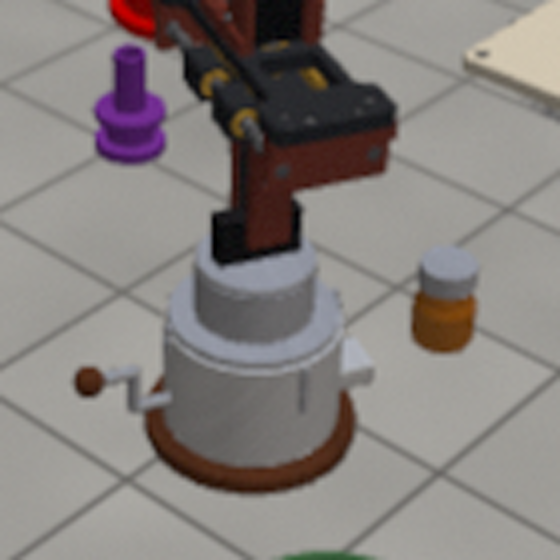

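```bash
python3 -m crank '[[[0.05,0,0],[0,0,0],0.4],[[0,0,0],[4,0,0],0.4],[[0,0,0],[4,0,0],0.4],[[0,0,0],[4,0,0],0.4],[[0,0,0],[4,0,0],0.4]]'; python3 -m crank '[[[0,0,0],[4,0,0],0.4],[[0,0,0],[0,0,0],0.4],[[0,0,0],[0,0,0],0.4]]'
python3 - <<'E'
from h import *
w=get_image("wrist");cv2.imwrite("pics/p18w.png",w["pixels"][:,:,::-1])
plan([538.9,52.7,104.3],23.2);print(get_obs()["ft_force"],get_obs()["moment"])
E
```

```text
t: 21.45
ee_pos: [539.5, 52.6, 104.4]
orientation: [-0.645, 1.472, 0.642]
ft_force: [1.8, -0.8, 3.7]
width: 13.7
t: 21.82
ee_pos: [539.4, 52.8, 104.3]
orientation: [-0.593, 1.487, 0.591]
ft_force: [1.4, -0.1, 6.1]
width: 14.0
tcp [539.42  52.84 104.34] x [ 0.002 -0.    -1.   ] y [-0.687  0.727 -0.001] z [0.727 0.687 0.001] jawyaw 43.38 q6 -0.681
shift cm [ 0.004  0.026 -0.047]
rot deg [20.18  0.09  0.07]
[ 1.65174083 -1.24276758  4.86042662] [-0.33565697 -0.14112212  0.08637357]
```

View pics/p18w.png

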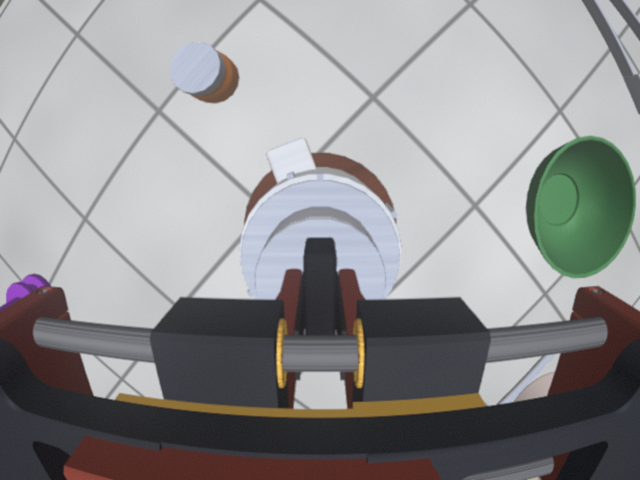

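```bash
python3 -m crank '[[[0,0,0],[4,0,0],0.4],[[0,0,0],[4,0,0],0.4],[[0,0,0],[4,0,0],0.4],[[0,0,0],[4,0,0],0.4],[[0,0,0],[4,0,0],0.4]]'; python3 -m crank '[[[0,0,0],[0,0,0],0.4],[[0,0,0],[0,0,0],0.4],[[0,0,0],[0,0,0],0.4],[[0,0,0],[0,0,0],0.4]]'
python3 - <<'E'
from h import *
w=get_image("wrist");np.savez("p19w.npz",**w);cv2.imwrite("pics/p19w.png",w["pixels"][:,:,::-1])
s=get_image("scene");cv2.imwrite("pics/p19.png",cv2.resize(s["pixels"][190:330,260:400],None,fx=4,fy=4,interpolation=cv2.INTER_CUBIC)[:,:,::-1])
plan([538.9,52.7,104.3],23.2);print(get_obs()["ft_force"],get_obs()["moment"])
E
```

```text
t: 22.5
ee_pos: [539.4, 52.8, 104.4]
orientation: [-0.319, 1.546, 0.318]
ft_force: [1.9, -2.1, 7.0]
width: 13.9
t: 23.0
ee_pos: [539.4, 52.8, 104.4]
orientation: [-0.321, 1.545, 0.32]
ft_force: [1.3, -1.1, 7.4]
width: 13.7
tcp [539.37  52.8  104.38] x [ 0.002 -0.    -1.   ] y [-0.397  0.918 -0.001] z [0.918 0.397 0.002] jawyaw 23.39 q6 -0.332
shift cm [ 0.007  0.009 -0.047]
rot deg [0.19 0.09 0.05]
[ 2.61547544 -1.39595933  5.78906993] [-0.35600947 -0.06660048  0.1534858 ]
```

View pics/p19w.png

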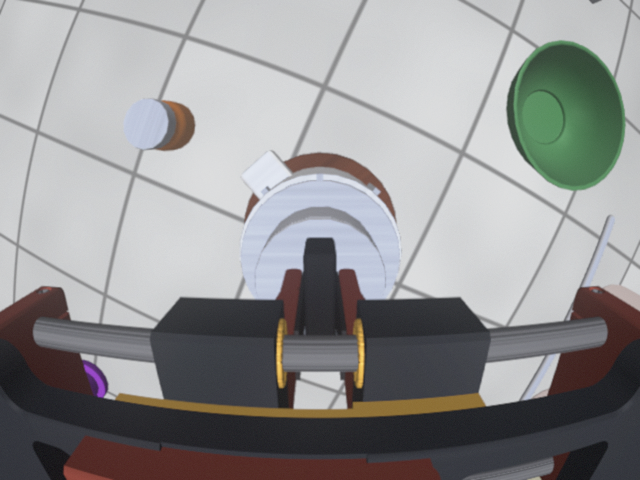

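View pics/p19.png

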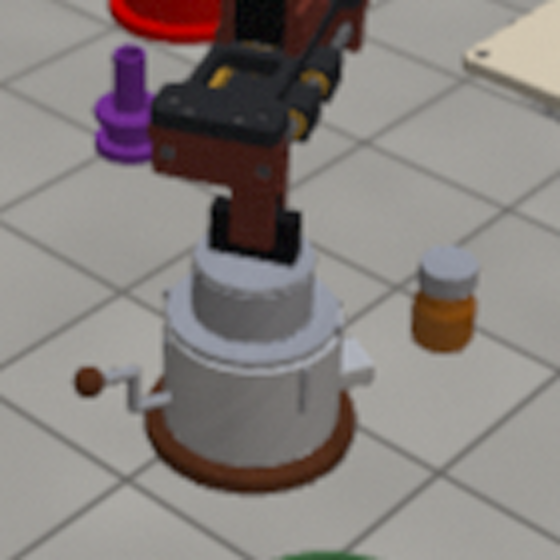

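Run:
```python
from h import *
w=dict(np.load("p19w.npz"));c=np.array([538.9,52.7])
for n,u,v,z in (("nib",320,177,83),("slot rib -x",265.5,190,72),("lock rib",375,190,72)):
    d=wonz(w,u,v,z)[:2]-c;print(n,np.degrees(np.arctan2(d[1],d[0])).round(1),np.hypot(*d).round(1))
o=get_obs();print(o["ee_pos"],o["moment"],o["ft_force"],o["width"],o["t"],abs(o["qvel"]).max())
t=get_image("top");cv2.imwrite("pics/t20.png",t["pixels"][:,:,::-1])
```

```text
nib 114.0 48.3
slot rib -x 154.2 52.3
lock rib 73.1 51.7
[539.36927294  52.80206074 104.37515266] [-0.35600947 -0.06660048  0.1534858 ] [ 2.61547544 -1.39595933  5.78906993] 13.713643195777415 23.1 0.0007587080091265531
```

View pics/t20.png

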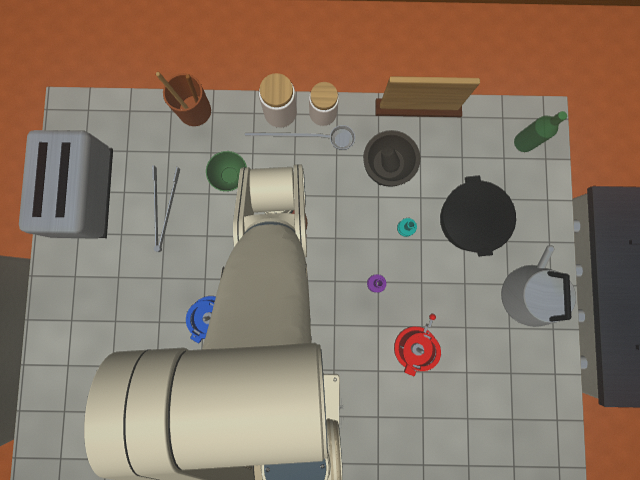

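The lid has turned 40.2° (0.70 rad), which is halfway between the slot and the lock rib. The bystanders haven't moved and the arm is still, so I'm handing in.

```bash
python3 -c "
from workcell import *
print(close_job())"
```

```text
the job is handed in; nothing more can be done
None
```

The core is on the spindle, and the lid is seated and held, still gripped, about 0.70 rad clockwise of the slots. I handed the job in at about 23 s of the 72 s allowed; no verdict is reported.

- **Core:** I put it on the spindle neck up and released it. Afterwards its neck stood at the height expected when home, and its centre was within about 2 mm of the mill's axis.
- **Lid:** its nibs lined up with the slots, and it went down to the expected height with light contact (about 2 N). Later views showed the rim flush.
- **Twist:** in the last wrist picture the lid nib was at 114.0°, the slot rib at 154.2° and the lock rib at 73.1°. That is a turn of 40.2°, about halfway. I could not read the ring joint directly. The gripper's angle agrees (0.70 rad), and the 0.15 N m of twist felt at the wrist is roughly what the spring should give and well below the lock balls' resistance.
- **Hold:** at hand-in the jaws were on the bar at 13.7 mm opening, the arm was still, and the push on the lid was 6–7 N.
- **Bystanders:** the jar, bowl, tong, ladle and molcajete were where they started in the last pictures. I never touched the look-alikes.

**What disagreed:** my first grasp of the core closed on nothing (15 mm opening) just above the neck. The pictures showed the fingertips about 25 mm higher than the reported TCP. I corrected for this by lowering the gripper and allowed for it in every later height. The scene camera also read about 1.5 pixels off my predictions throughout, so I aligned by comparing objects within the same picture.

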